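Lock the glass jig with a hairpin clip

ROBOT

A 6-joint arm with a two-finger parallel gripper is mounted at the origin on the work surface. World frame = base frame: x ahead of the robot, y to its left, z up, the work surface at z = 0. Lengths are in mm, angles in rad, forces in N, time in s.
With the tool pointing down it reaches from about 400 to 925 mm from the base axis. Payload 12.5 kg.
Tool frame: the origin (TCP) lies on the mounting face of the last link; the fingertips stand 190 mm ahead of it and the grasp point (between the pads) lies 171 mm ahead of it (env.grasp_offset is the distance from the TCP to the grasp point, in mm); z points along the fingers, y is the direction in which the jaws open and shut (so a half turn about z gives the same grasp; the last joint's range is limited). The gripper opens to 95 mm and grips with 3 to 60 N. Pads are 20 mm wide; open, the fingers measure 119 mm over their backs; the gripper's body (75 mm by 180 mm) begins 59 mm behind the grasp point.
Start: joints at [-1.413, 0.491, 1.559, -0, 1.092, -0.106], TCP at [162.989, -603.373, 404.761] pointing down, gripper open.
Joint ranges: [-3.1, 3.1], [-0.84, 2.19], [0.05, 2.79], [-1.13, 4.28], [0.06, 2.93], [-2.69, 2.69]. Speed limits (rad/s): [2.22, 2.22, 2.79, 3.14, 3.14, 3.14].

INTERFACE

Orientations are given as [roll, pitch, yaw] about the fixed x, y, z axes, in that order (R = Rz(yaw) Ry(pitch) Rx(roll)).
In Python, from cell import env, viewer gives the robot as it stands.
- The arm moves only by the tool play_rows, never from a script. Its argument "increments" is a list of rows, each an object of numbers: "dx", "dy", "dz": the shift along the tool's x, y, z in mm; "rx", "ry", "rz": the turn, a rotation vector about the tool's x, y, z in units of 6 degrees (1.0 is 6 degrees). A call has 1 to 8 rows; each row is the pose to reach, as a shift and turn from the pose measured when the call began, along the tool's axes at that moment; what a row does not reach only later rows make up. A row lasts 1/12 s, in which the tool goes at most 41.7 mm and 7.16 degrees, less where a joint would pass 70% of its speed; a pose out of reach is approached as far as the arm can. A call with a gripper value outside its range is refused whole. "fingers" is the opening, from 0 (shut) to 1 (fully open), set as the call begins (left out, the last holds). The fingers move at their own pace and stop on an object; the grip force is fixed at half the most. Time passes only in rows, so rows that repeat a pose let the fingers close. It gives the time, the measured TCP pose, the force and the opening at its end, in the units of the state.
- env.state(): the state, without advancing time (a new reading comes with each control period).
- viewer.read_camera(name): name is "scene" or "top" or "wrist"; returns a dict with "image" (420x560x3 uint8, red, green, blue), "fx", "fy", "cx", "cy" (pixels), "k1" (the pictures are not rectified: a ray, as slopes to the right and down, at radius r is drawn at 1 + k1 r^2 times it, then the intrinsics apply), "rvec" (rotation vector, rad) and "tvec" (3), from world to camera coordinates, as OpenCV has them. Camera axes: x right, y down, z forward; pixel columns grow to the right and rows downward; lengths in mm; the calibration is good to about 2 mm. A picture is of the moment at which its call begins. There is no depth.
- env.job_done(): hands the job in, once; it reports no verdict.
The state is a dict: "t": time; "joints": joint angles; "qvel": joint speeds; "tau": joint torques, N m; "eef_pos": TCP position; "tcp_rot": TCP orientation; "ft_force": force on the tool from outside, world axes, zero at the start; "moment": the same for the moment, N m; "opening": opening from 0.0 (shut) to 1.0 (fully open).
Only numpy, scipy, OpenCV 4.12 (cv2) and the standard library are available. Lean on these libraries where they do the work, as an engineer would, in place of code of your own. Each camera call takes 0.05 s, during which the arm holds its last target.

TASK

In the engraving jig, swing the hold-down bar gently down until its pad rests on the glass disc, then lock it with the orange-gripped hairpin clip: push the clip's straight leg through the cross hole in the post, from the robot's side of the jig and fully home, so that the sprung leg snaps shut round the post, and let go of it there. Never force the clip or the bar, and leave the other things on the table where they are.

Things in the scene. Friction and masses are not known exactly. Their poses are not given: they have to be found in the camera images.
- jig: Engraving jig fixed to the table: grey base plate 120 (its x) x 230 (its y) x 16 mm. Origin at the centre of its underside, z up, +x roughly away from the robot. The bar's hinge line runs along x at y = -90 mm, 38 mm above the table; the glass lies at the origin between four brass stubs 8 mm high; the steel post stands at y = +85 mm. Placed and turned differently each run.
- post_axis (a point): On the axis of the upright steel post (20 mm across), 16 mm above the table. A level 8 x 8 mm cross hole runs through the post along the jig's x. Its centre is 30 mm below the post's flat top, but the post is set to another height each run, then holds firm: hole centre 50 to 76 mm above the table. The height is not reported: touch the post's top or look.
- glass_bed (a point): Point on the top face of the base plate, 16 mm above the table, where the centre of the glass belongs.
- bar (a joint): Angle of the aluminium hold-down bar, rad: 0 = level, on its stop, its sprung rubber pad on the glass; grows as its free end swings up. Stiff hinge (0.3 N m): it stays where left; 2 to 5 N at bar_push moves it. Bar 30 x 8 mm thick, mid-plane through the hinge axis, solid to 156 mm from the hinge, then a fork 48 mm wide astride the post to 196 mm. Level, its top is 42 mm above the table.
- bar_push (a point): Point on the bar's upper face, on its centre line, 135 mm from the hinge axis: push it down here. It turns with the bar: z is the bar's upward normal, y runs along the bar away from the hinge.
- glass: Clear glass disc, 70 mm across, 12 mm thick, lying in the jig with about 1.5 mm play; origin at the centre of its underside.
- clip: Hairpin clip of 6 mm steel wire with an upright orange grip, lying flat on the table, about 65 g. Origin at the underside of the straight leg's line, 28 mm behind the seat; x along the straight leg to its free end, z up, y towards the sprung leg. Wire centre 3 mm above the underside. Sprung leg: inward hump at x = 40 mm, flared end at x = 65 mm, y to 23 mm.
- clip_seat (a point): Point on the straight leg's axis (clip x = 28 mm, z = 3 mm) that lies on the post's axis, give or take 2 mm, when the clip is home; there a wire shoulder of the loop stops against the post. Pushing in, the force rises to roughly 3 to 9 N from 20 to 12 mm before home, drops to nothing or pulls inwards as the leg snaps shut, and climbs again only at the stop.
- clip_tip (a point): Free end of the straight leg (clip x = 88 mm, on the leg's axis), cut flat with a bevel of just over 1 mm: it goes into the hole only within about 2 mm of its centre height.
- clip_grip (a point): Centre of the orange grip block, 28 (clip x) x 18 (clip y) x 26 mm high, at clip x = -20, y = 2, z = 13 mm, standing on the table as the wire does: pinch it across its 18 mm, from above.
- spring_leg (a joint): Opening angle of the clip's sprung leg, rad: 0 = shut; 0.03 to 0.11 while the hump rides over the post; shut again (below 0.035) when home.
- spare_glass: Spare glass disc on the table, 70 mm across, 12 mm thick; origin at the centre of its underside. Leave alone.
- pencil_pot: Blue pot with pencils, 68 mm across, 180 mm high with the pencils; origin at the centre of its underside. Leave alone.
- engraver: Hand engraving machine lying on the table, 34 mm thick, 200 mm long along its y; origin on the underside. Leave alone.
- glass_box: White open box 190 x 170 x 50 mm with glass discs; origin at the centre of its underside. Leave alone.
Mind the look-alikes: they are no part of the job. Of the things like the clip, leave any that is purple; of the rest the smaller one is meant.

How it is judged:
By the outcome, as a careful person would: the job done as asked, in the order asked, and still so for the second after the job is handed in, with the robot touching nothing.
It also fails if it takes over 72 s, if anything falls off the work surface, if the arm or the gripper's body presses on something with over 40 N, if the wrist force passes 120 N, or if a joint passes its speed limit or range.

## Working session

There is one attempt and no reset: what is moved stays moved. The work goes in short steps, Python scripts to look and compute and a tool call to move; the robot and the scene stay as the last step left them, time stands still between calls to the robot, and variables do not carry over. Pictures are saved under pics/ and viewed, and the job is handed in when it is done.

Besides the shell and the picture viewer there is one more tool, called after ">>>" in YAML: its name, and indented under it one key for each argument. play_rows: Moves the arm, as the interface text tells. Its arguments: {"type":"object","properties":{"increments":{"type":"array","items":{"type":"object","properties":{"dx":{"type":"number"},"dy":{"type":"number"},"dz":{"type":"number"},"rx":{"type":"number"},"ry":{"type":"number"},"rz":{"type":"number"}}}},"fingers":{"type":"number"}},"required":["increments"]}

```bash
ls; mkdir -p pics
python3 - <<'E'
from cell import env, viewer
import cv2
print(env.state())
for n in ["scene","top","wrist"]:
    c=viewer.read_camera(n); cv2.imwrite(f"pics/a_{n}.png",c["image"][:,:,::-1])
    print(n,{k:v for k,v in c.items() if k!="image"})
E
```

```text
pics
{'t': 0.0, 'joints': array([-1.41260977e+00,  4.91545382e-01,  1.55949334e+00, -1.81354378e-05,
        1.09170233e+00, -1.05585401e-01]), 'qvel': array([ 0.0011036 ,  0.00119161, -0.0007011 , -0.00232791,  0.00056012,
       -0.00067188]), 'tau': array([ 3.07650313e-03, -6.12627625e+01, -2.58178711e+01,  6.94223866e-02,
        4.82591742e-02, -1.07636563e-04]), 'eef_pos': array([ 162.97401809, -603.32597995,  404.15532051]), 'tcp_rot': array([-3.14044895e+00, -1.05035307e-04,  2.63780269e-01]), 'ft_force': array([-0.21896154,  0.75831918, -0.50759963]), 'moment': array([-0.00677765, -0.0306065 ,  0.05364957]), 'opening': 0.9974345878502442}
scene {'fx': 406.41721984849625, 'fy': 406.41721984849625, 'cx': 284.1214005726807, 'cy': 211.56099333553658, 'k1': -0.10154760978225462, 'rvec': array([ 2.45503531,  0.96799188, -0.27448594]), 'tvec': array([-363.05873377, -356.40754022, 1336.73531134])}
top {'fx': 501.9556347446259, 'fy': 501.9556347446259, 'cx': 277.2052889670454, 'cy': 216.3683922339485, 'k1': -0.037400005923015754, 'rvec': array([ 2.19546169, -2.14797193,  0.08885654]), 'tvec': array([ -63.38135901,  558.40530006, 1219.23884576])}
wrist {'fx': 367.9656691348347, 'fy': 367.9656691348347, 'cx': 274.6247085541538, 'cy': 215.72743861697018, 'k1': -0.05409344869331397, 'rvec': array([-2.33538766,  1.78835788,  0.2201034 ]), 'tvec': array([-623.64180618,  -26.39857305,  390.22776587])}
```

View pics/a_scene.png

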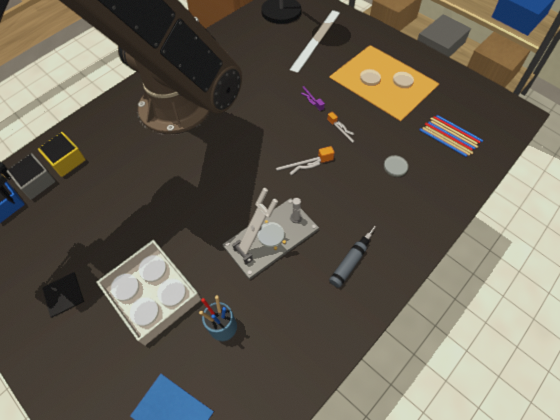

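View pics/a_top.png

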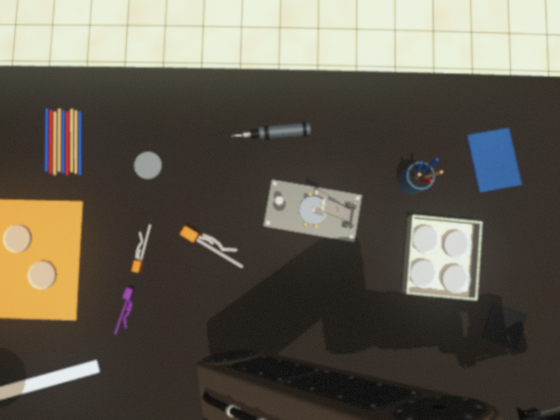

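View pics/a_wrist.png

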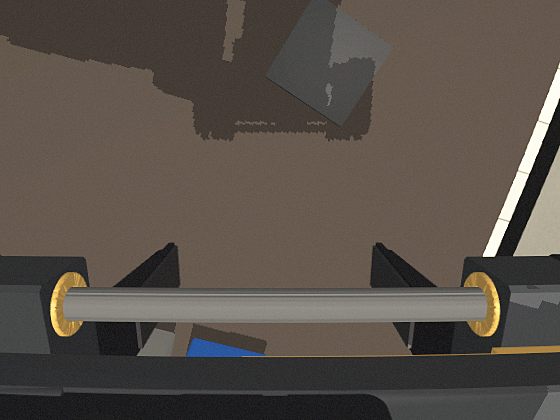

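The scene and top views show the jig at top (313,210), with the post at (279,201) and the bar swung up. There are two orange clips. The smaller has its grip at top (136,267) and its tip at (150,225); the bigger one is at (210,245). The purple one is at (123,310). Next I'll measure these.

```bash
cat > h.py <<'E'
from cell import env, viewer
import cv2, numpy as np
def shot(n,name=None):
    c=viewer.read_camera(n)
    if name: cv2.imwrite(f"pics/{name}.png",c["image"][:,:,::-1])
    return c
def K(c): return np.array([[c["fx"],0,c["cx"]],[0,c["fy"],c["cy"]],[0,0,1.]])
def D(c): return np.array([c["k1"],0,0,0,0.])
def ray(c,uv):
    p=cv2.undistortPoints(np.array([[uv]],float),K(c),D(c))[0,0]
    R=cv2.Rodrigues(c["rvec"])[0]; o=-R.T@c["tvec"]; d=R.T@np.array([p[0],p[1],1]); return o,d/np.linalg.norm(d)
def onz(c,uv,z):
    o,d=ray(c,uv); return o+d*(z-o[2])/d[2]
def proj(c,P):
    return cv2.projectPoints(np.array(P,float).reshape(-1,3),c["rvec"],c["tvec"],K(c),D(c))[0][:,0]
def tri(rs):
    A=np.zeros((3,3));b=np.zeros(3)
    for o,d in rs:
        M=np.eye(3)-np.outer(d,d);A+=M;b+=M@o
    p=np.linalg.solve(A,b); return p,[np.linalg.norm((np.eye(3)-np.outer(d,d))@(p-o)) for o,d in rs]
def crop(c,x0,y0,w,h,s,name):
    im=c["image"][y0:y0+h,x0:x0+w,::-1]; cv2.imwrite(f"pics/{name}.png",cv2.resize(im,None,fx=s,fy=s,interpolation=cv2.INTER_CUBIC))
E
python3 - <<'E'
from h import *
t=shot("top");s=shot("scene")
crop(t,250,165,125,90,6,"b_jig"); crop(s,215,180,112,100,6,"b_jigs"); crop(t,110,210,60,75,8,"b_clip")
for n,c,box in (("top",t,(120,215,170,280)),("scene",s,(322,105,360,145))):
    hsv=cv2.cvtColor(c["image"],cv2.COLOR_RGB2HSV)
    m=cv2.inRange(hsv,(5,150,90),(22,255,255));k=np.zeros_like(m);x0,y0,x1,y1=box;k[y0:y1,x0:x1]=m[y0:y1,x0:x1]
    ys,xs=np.nonzero(k);print(n,xs.mean(),ys.mean(),len(xs),onz(c,(xs.mean(),ys.mean()),18))
    print(cv2.minAreaRect(np.c_[xs,ys].astype(np.float32)))
E
```

```text
top 136.13709677419354 266.21774193548384 124 [428.47316852 296.35195157  18.        ]
((136.14707946777344, 266.4117736816406), (10.186494827270508, 12.369317054748535), 14.03624439239502)
scene 331.8404255319149 117.32978723404256 94 [430.3328333  292.76947663  18.        ]
((331.5000305175781, 117.0), (10.60660171508789, 9.192388534545898), 45.0)
```

View pics/b_jig.png

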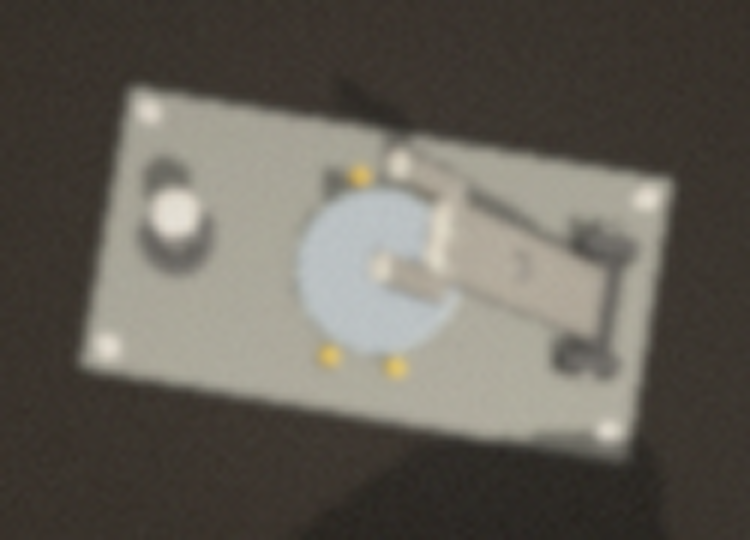

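View pics/b_jigs.png

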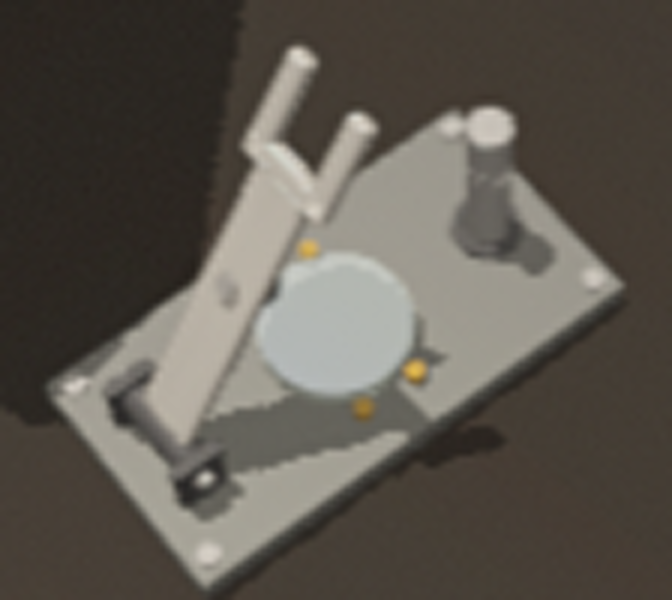

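View pics/b_clip.png

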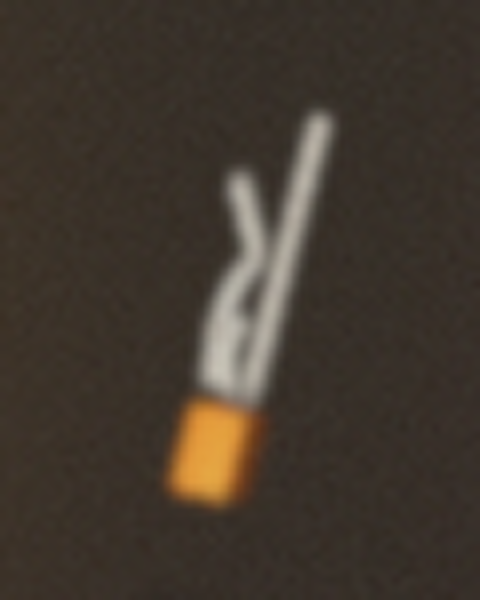

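Run:
```python
from h import *
t=shot("top");s=shot("scene")
T=lambda u,v:((u-2.5)/6+250,(v-2.5)/6+165)
S=lambda u,v:((u-2.5)/6+215,(v-2.5)/6+180)
C=lambda u,v:((u-3.5)/8+110,(v-3.5)/8+210)
cs=[onz(t,T(*p),16) for p in((130,88),(672,180),(632,460),(83,368))]
for c in cs: print("corner",c.round(1))
cen=sum(cs)/4; ya=(cs[0]+cs[3]-cs[1]-cs[2]); xa=cs[0]+cs[1]-cs[2]-cs[3]
print("cen",cen.round(1),"yaw from y",np.degrees(np.arctan2(-ya[0],ya[1])),"from x",np.degrees(np.arctan2(xa[1],xa[0])),np.linalg.norm(ya)/2,np.linalg.norm(xa)/2)
ss=[onz(s,S(*p),16) for p in((452,112),(625,288),(208,588),(48,388))]
print("scene corners",[c.round(1) for c in ss],(sum(ss)/4).round(1))
P,e=tri([ray(t,T(174,212)),ray(s,S(491,127))]);print("post top",P.round(1),np.round(e,1))
for a,b in(((382,268),(362,125)),((400,162),(301,58)),((382,268),(301,58)),((400,162),(362,125))):
    P,e=tri([ray(t,T(*a)),ray(s,S(*b))]);print("fork",P.round(1),np.round(e,1))
print("tip",onz(t,C(319,115),3).round(1),"hind",onz(t,C(255,400),3).round(1),"flare",onz(t,C(238,172),3).round(1))
print("grip", [onz(t,C(*p),26).round(1) for p in((190,402),(248,408),(226,505),(168,492))])
```

```text
corner [653.8 -34.   16. ]
corner [ 619.8 -261.3   16. ]
corner [ 502.6 -245.5   16. ]
corner [535.8 -17.2  16. ]
cen [ 578.  -139.5   16. ] yaw from y -8.39795300772605 from x -7.873486271410335 230.213737891441 118.72568510691022
scene corners [array([537.7, -18.7,  16. ]), array([656.5, -34.2,  16. ]), array([ 622. , -259.2,   16. ]), array([ 505.1, -242.2,   16. ])] [ 580.3 -138.6   16. ]
post top [591.5 -53.9 103. ] [0.4 0.4]
fork [ 571.8 -123.5  163.2] [10.6 10.6]
fork [ 586.7 -138.8  247. ] [9. 9.]
fork [ 560.5 -128.4  206.1] [0.5 0.5]
fork [ 598.2 -134.3  206.6] [0.3 0.3]
tip [535.4 271.7   3. ] hind [445.2 288.    3. ] flare [516.8 296.7   3. ]
grip [array([444.2, 301.8,  26. ]), array([442.8, 283.7,  26. ]), array([412.8, 289.2,  26. ]), array([416.4, 307.4,  26. ])]
```

>>> play_rows:
  fingers: 0
  increments:
    - {"dx": 31, "dy": -17.6, "dz": -4, "rz": 0.48}
    - {"dx": 62, "dy": -35.2, "dz": -8, "rz": 0.97}
    - {"dx": 93, "dy": -52.8, "dz": -12, "rz": 1.45}
    - {"dx": 124, "dy": -70.4, "dz": -16, "rz": 1.93}
    - {"dx": 155, "dy": -88, "dz": -20, "rz": 2.42}
    - {"dx": 186, "dy": -105.6, "dz": -24, "rz": 2.9}
    - {"dx": 217, "dy": -123.2, "dz": -28, "rz": 3.39}
    - {"dx": 248, "dy": -141, "dz": -30, "rz": 3.87}

```text
invalid input
```

```bash
cat >> h.py <<'E'
from scipy.spatial.transform import Rotation as Ro
CEN=np.array([579.,-139.]); YAW=np.radians(-8.2)
def togo(target,yaw=None):
    "tool-frame shift for TCP to reach world target, and rz units"
    s=env.state(); R=Ro.from_euler('xyz',s["tcp_rot"]).as_matrix()
    d=R.T@(np.array(target)-s["eef_pos"])
    print("t",round(s["t"],2),"pos",s["eef_pos"].round(1),"rot",np.degrees(s["tcp_rot"]).round(2),"F",s["ft_force"].round(1),"open",round(s["opening"],3))
    rv=None
    if yaw is not None:
        rv=Ro.from_matrix(R.T@Ro.from_euler('xyz',[np.pi,0,yaw]).as_matrix()).as_rotvec(degrees=True)/6
    print("togo",d.round(1),"rot units",None if rv is None else rv.round(2))
def jig(x,y,z):
    c,s_=np.cos(YAW),np.sin(YAW); return np.array([CEN[0]+c*x-s_*y,CEN[1]+s_*x+c*y,z])
E
python3 - <<'E'
from h import *
togo(jig(0,-65,400),YAW)
E
```

```text
t 0.35 pos [ 163.  -603.4  404.6] rot [-179.99   -0.     15.12] F [ 0.4 -0.4  0.2] open 0.999
togo [ 497.  -280.1    4.7] rot units [-0.    0.    3.89]
```

>>> play_rows:
  fingers: 0.0
  increments:
    - {"dx": 31, "dy": -17.6, "dz": -4, "rx": 0, "ry": 0, "rz": 0.48}
    - {"dx": 62, "dy": -35.2, "dz": -8, "rx": 0, "ry": 0, "rz": 0.97}
    - {"dx": 93, "dy": -52.8, "dz": -12, "rx": 0, "ry": 0, "rz": 1.45}
    - {"dx": 124, "dy": -70.4, "dz": -16, "rx": 0, "ry": 0, "rz": 1.93}
    - {"dx": 155, "dy": -88, "dz": -20, "rx": 0, "ry": 0, "rz": 2.42}
    - {"dx": 186, "dy": -105.6, "dz": -24, "rx": 0, "ry": 0, "rz": 2.9}
    - {"dx": 217, "dy": -123.2, "dz": -28, "rx": 0, "ry": 0, "rz": 3.39}
    - {"dx": 248, "dy": -141, "dz": -30, "rx": 0, "ry": 0, "rz": 3.87}

```text
t: 1.02
eef_pos: [366.6, -401.2, 435.3]
tcp_rot: [3.141, -0.001, -0.144]
ft_force: [0.4, -0.7, -0.5]
opening: 0.496
```

Run:
```python
from h import *
togo(jig(0,-65,400),YAW)
```

```text
t 1.02 pos [ 366.6 -401.2  435.3] rot [ 1.7998e+02 -3.0000e-02 -8.2600e+00] F [ 0.4 -0.7 -0.5] open 0.496
togo [ 172.6 -225.    35.3] rot units [ 0.   -0.   -0.01]
```

>>> play_rows:
  fingers: 0.0
  increments:
    - {"dx": 22, "dy": -28, "dz": 0, "rx": 0, "ry": 0, "rz": 0}
    - {"dx": 44, "dy": -56, "dz": 0, "rx": 0, "ry": 0, "rz": 0}
    - {"dx": 66, "dy": -84, "dz": 0, "rx": 0, "ry": 0, "rz": 0}
    - {"dx": 88, "dy": -112, "dz": 10, "rx": 0, "ry": 0, "rz": 0}
    - {"dx": 110, "dy": -140, "dz": 20, "rx": 0, "ry": 0, "rz": 0}
    - {"dx": 132, "dy": -170, "dz": 30, "rx": 0, "ry": 0, "rz": 0}
    - {"dx": 154, "dy": -200, "dz": 35, "rx": 0, "ry": 0, "rz": 0}
    - {"dx": 173, "dy": -225, "dz": 35, "rx": 0, "ry": 0, "rz": 0}

```text
t: 1.68
eef_pos: [571.4, -201.4, 399.0]
tcp_rot: [-3.141, 0.001, -0.144]
ft_force: [0.6, -0.1, 0.1]
opening: 0.007
```

Run:
```python
from h import *
togo(jig(0,-55,355),YAW)
for th in (60,55,50,45,40,35,30,25,20,15,10,6,3,1,0):
    a=np.radians(th); print(th, round(-90+145*np.cos(a)-4*np.sin(a)-12,1), round(38+145*np.sin(a)+4*np.cos(a)+190,1))
t=shot("top","c_top"); s=shot("scene","c_scene"); w=shot("wrist","c_wrist")
```

```text
t 1.68 pos [ 571.4 -201.4  399. ] rot [-1.7998e+02  7.0000e-02 -8.2300e+00] F [ 0.6 -0.1  0.1] open 0.007
togo [-1.3 -7.8 44. ] rot units [-0.    0.01 -0.  ]
60 -33.0 355.6
55 -22.1 349.1
50 -11.9 341.6
45 -2.3 333.4
40 6.5 324.3
35 14.5 314.4
30 21.6 304.0
25 27.7 292.9
20 32.9 281.4
15 37.0 269.4
10 40.1 257.1
6 41.8 247.1
3 42.6 239.6
1 42.9 234.5
0 43.0 232.0
```

View pics/c_wrist.png

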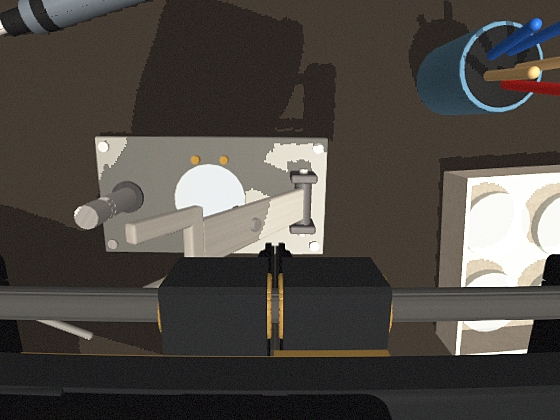

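View pics/c_scene.png

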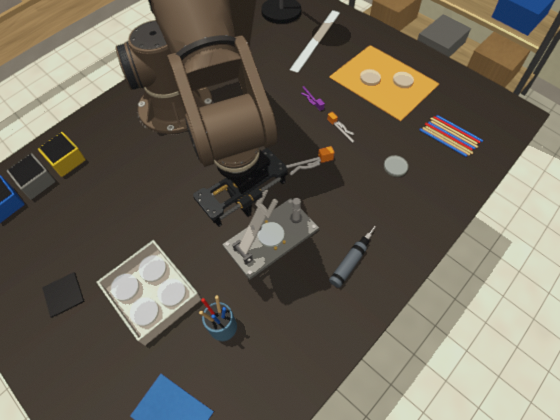

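The wrist view shows the jig plate squared to the tool, with corners near (95,137), (328,137), (326,255) and (106,253). The bar is raised, the pot is well clear, and the closed fingers are at (274,250). I'll use this view to cross-check the jig pose.

Run:
```python
from h import *
w=shot("wrist")
cs=[onz(w,p,16) for p in((95,137),(328,137),(326,255),(106,253))]
print([c.round(1) for c in cs],(sum(cs)/4).round(1))
print("screws",[onz(w,p,17).round(1) for p in((103,146),(318,149),(314,246),(112,245))],(sum(onz(w,p,17) for p in((103,146),(318,149),(314,246),(112,245)))/4).round(1))
print("post at z103",onz(w,(87,217),103).round(1))
crop(w,60,120,290,150,2.7,"d_w")
```

```text
[array([652.8, -34.1,  16. ]), array([ 619.8, -259.9,   16. ]), array([ 499.5, -244.9,   16. ]), array([534. , -15.2,  16. ])] [ 576.5 -138.5   16. ]
screws [array([643. , -40.4,  17. ]), array([ 609.7, -248.8,   17. ]), array([ 511.5, -233.5,   17. ]), array([542. , -24.3,  17. ])] [ 576.6 -136.8   17. ]
post at z103 [590.2 -54.2 103. ]
```

View pics/d_w.png

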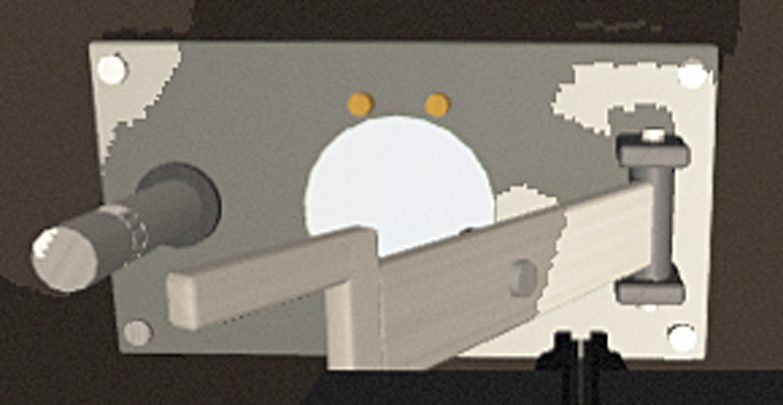

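>>> play_rows:
  fingers: 0.0
  increments:
    - {"dx": -1, "dy": -3, "dz": 20, "rx": 0, "ry": 0, "rz": 0}
    - {"dx": -1, "dy": -8, "dz": 40, "rx": 0, "ry": 0, "rz": 0}
    - {"dx": -1, "dy": -12, "dz": 44, "rx": 0, "ry": 0, "rz": 0}
    - {"dx": -1, "dy": -16, "dz": 44, "rx": 0, "ry": 0, "rz": 0}
    - {"dx": -1, "dy": -20, "dz": 44, "rx": 0, "ry": 0, "rz": 0}
    - {"dx": -1, "dy": -24, "dz": 44, "rx": 0, "ry": 0, "rz": 0}
    - {"dx": -1, "dy": -27, "dz": 44, "rx": 0, "ry": 0, "rz": 0}
    - {"dx": -1, "dy": -30, "dz": 44, "rx": 0, "ry": 0, "rz": 0}

```text
t: 2.55
eef_pos: [573.7, -172.8, 356.8]
tcp_rot: [3.141, -0.001, -0.142]
ft_force: [0.0, -0.1, -0.3]
opening: 0.004
```

Run:
```python
from h import *
togo(jig(0,-33,355.6),YAW)
shot("wrist","e_w")
```

```text
t 2.55 pos [ 573.7 -172.8  356.8] rot [ 1.7995e+02 -7.0000e-02 -8.1600e+00] F [ 0.  -0.1 -0.3] open 0.004
togo [ 0.4 -1.2  1.2] rot units [ 0.01 -0.01  0.01]
```

View pics/e_w.png

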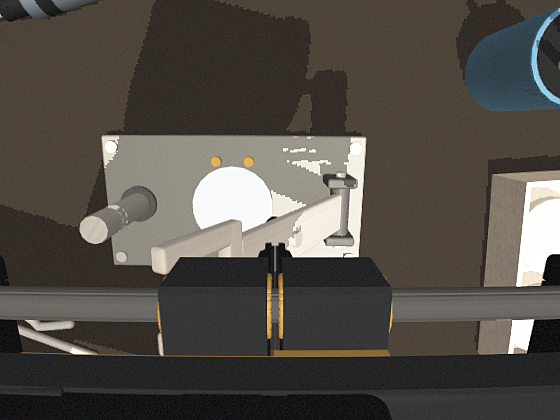

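>>> play_rows:
  fingers: 0.0
  increments:
    - {"dx": 0.3, "dy": -6.5, "dz": 4, "rx": 0, "ry": 0, "rz": 0}
    - {"dx": 0.3, "dy": -12.1, "dz": 7.7, "rx": 0, "ry": 0, "rz": 0}
    - {"dx": 0.3, "dy": -17.3, "dz": 11.4, "rx": 0, "ry": 0, "rz": 0}
    - {"dx": 0.3, "dy": -22.3, "dz": 15.2, "rx": 0, "ry": 0, "rz": 0}
    - {"dx": 0.3, "dy": -27.2, "dz": 19.2, "rx": 0, "ry": 0, "rz": 0}
    - {"dx": 0.3, "dy": -31.9, "dz": 23.4, "rx": 0, "ry": 0, "rz": 0}
    - {"dx": 0.3, "dy": -36.4, "dz": 27.9, "rx": 0, "ry": 0, "rz": 0}
    - {"dx": 0.3, "dy": -40.7, "dz": 32.5, "rx": 0, "ry": 0, "rz": 0}

```text
t: 3.27
eef_pos: [579.9, -131.6, 323.6]
tcp_rot: [3.141, -0.001, -0.142]
ft_force: [-0.1, -0.5, 1.4]
opening: 0.008
```

Run:
```python
from h import *
togo(jig(0,6.5,324.3),YAW)
```

```text
t 3.27 pos [ 579.9 -131.6  323.6] rot [ 1.7997e+02 -5.0000e-02 -8.1400e+00] F [-0.1 -0.5  1.4] open 0.008
togo [ 0.2  1.  -0.7] rot units [ 0.   -0.01  0.01]
```

>>> play_rows:
  fingers: 0.0
  increments:
    - {"dx": 0, "dy": -3.2, "dz": 4.2, "rx": 0, "ry": 0, "rz": 0}
    - {"dx": 0, "dy": -7, "dz": 9.2, "rx": 0, "ry": 0, "rz": 0}
    - {"dx": 0, "dy": -10.7, "dz": 14.3, "rx": 0, "ry": 0, "rz": 0}
    - {"dx": 0, "dy": -14.1, "dz": 19.6, "rx": 0, "ry": 0, "rz": 0}
    - {"dx": 0, "dy": -17.3, "dz": 25.1, "rx": 0, "ry": 0, "rz": 0}
    - {"dx": 0, "dy": -20.2, "dz": 30.7, "rx": 0, "ry": 0, "rz": 0}
    - {"dx": 0, "dy": -23, "dz": 36.4, "rx": 0, "ry": 0, "rz": 0}
    - {"dx": 0, "dy": -25.4, "dz": 42.2, "rx": 0, "ry": 0, "rz": 0}

```text
t: 3.93
eef_pos: [583.6, -106.2, 280.8]
tcp_rot: [3.141, -0.001, -0.142]
ft_force: [0.3, -0.8, 1.0]
opening: 0.006
```

Run:
```python
from h import *
togo(jig(0,42,247.1),YAW)
```

```text
t 3.93 pos [ 583.6 -106.2  280.8] rot [ 1.7997e+02 -4.0000e-02 -8.1400e+00] F [ 0.3 -0.8  1. ] open 0.006
togo [ 0.2 -8.9 33.7] rot units [ 0.   -0.01  0.01]
```

>>> play_rows:
  fingers: 0.0
  increments:
    - {"dx": 0, "dy": -1.5, "dz": 5, "rx": 0, "ry": 0, "rz": 0}
    - {"dx": 0, "dy": -3, "dz": 10, "rx": 0, "ry": 0, "rz": 0}
    - {"dx": 0, "dy": -4.5, "dz": 15, "rx": 0, "ry": 0, "rz": 0}
    - {"dx": 0, "dy": -6, "dz": 20, "rx": 0, "ry": 0, "rz": 0}
    - {"dx": 0, "dy": -7, "dz": 24, "rx": 0, "ry": 0, "rz": 0}
    - {"dx": 0, "dy": -7.8, "dz": 28, "rx": 0, "ry": 0, "rz": 0}
    - {"dx": 0, "dy": -8.5, "dz": 31, "rx": 0, "ry": 0, "rz": 0}
    - {"dx": 0, "dy": -8.9, "dz": 33.7, "rx": 0, "ry": 0, "rz": 0}

```text
t: 4.6
eef_pos: [584.8, -97.4, 246.7]
tcp_rot: [3.141, -0.001, -0.142]
ft_force: [-0.6, -0.1, 1.2]
opening: 0.005
```

>>> play_rows:
  fingers: 0.0
  increments:
    - {"dx": 0, "dy": -0.3, "dz": 2, "rx": 0, "ry": 0, "rz": 0}
    - {"dx": 0, "dy": -0.6, "dz": 4, "rx": 0, "ry": 0, "rz": 0}
    - {"dx": 0, "dy": -0.8, "dz": 6, "rx": 0, "ry": 0, "rz": 0}
    - {"dx": 0, "dy": -0.9, "dz": 8, "rx": 0, "ry": 0, "rz": 0}

```text
t: 4.93
eef_pos: [585.0, -96.5, 238.6]
tcp_rot: [3.141, -0.001, -0.142]
ft_force: [-1.0, -0.2, 0.8]
opening: 0.009
```

>>> play_rows:
  fingers: 0.0
  increments:
    - {"dx": 0, "dy": 0, "dz": 1.5, "rx": 0, "ry": 0, "rz": 0}
    - {"dx": 0, "dy": 0, "dz": 3, "rx": 0, "ry": 0, "rz": 0}
    - {"dx": 0, "dy": 0, "dz": 3, "rx": 0, "ry": 0, "rz": 0}

```text
t: 5.18
eef_pos: [585.0, -96.4, 235.4]
tcp_rot: [3.141, -0.001, -0.142]
ft_force: [0.1, 0.2, -0.8]
opening: 0.001
```

>>> play_rows:
  fingers: 0.0
  increments:
    - {"dx": 0, "dy": 0, "dz": 1, "rx": 0, "ry": 0, "rz": 0}
    - {"dx": 0, "dy": 0, "dz": 2, "rx": 0, "ry": 0, "rz": 0}
    - {"dx": 0, "dy": 0, "dz": 2, "rx": 0, "ry": 0, "rz": 0}

```text
t: 5.43
eef_pos: [585.0, -96.4, 233.4]
tcp_rot: [3.141, -0.001, -0.142]
ft_force: [0.3, 0.5, 0.4]
opening: 0.006
```

Run:
```python
from h import *
w=shot("wrist","f_w"); s=shot("scene"); crop(s,215,150,112,120,5,"f_s"); crop(w,60,120,290,150,2.7,"f_w2")
for i in range(3): print(env.state()["ft_force"].round(2))
```

```text
[-0.48 -0.54 -0.62]
[-0.48 -0.54 -0.62]
[-0.48 -0.54 -0.62]
```

View pics/f_w2.png

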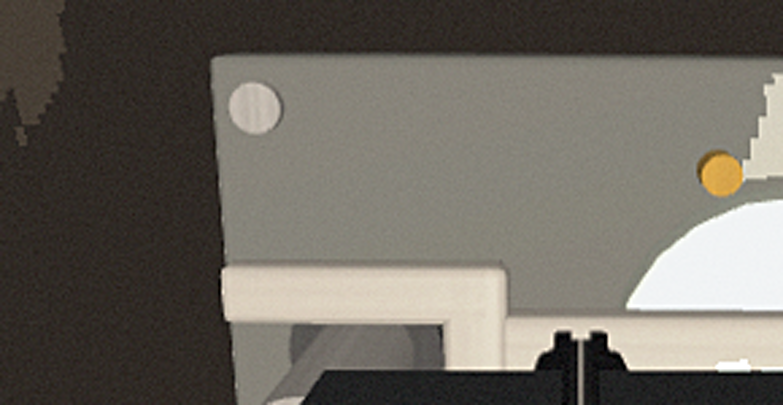

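View pics/f_s.png

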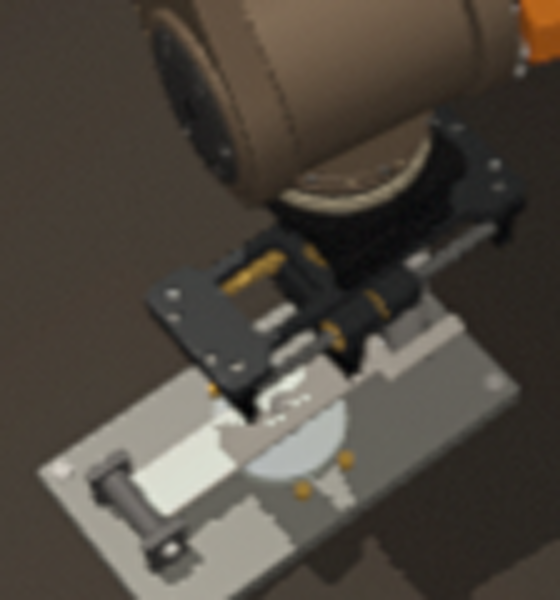

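The bar is almost level and its fork is astride the post. I'll press down in 1 mm steps.

>>> play_rows:
  fingers: 0.0
  increments:
    - {"dx": 0, "dy": 0, "dz": 1, "rx": 0, "ry": 0, "rz": 0}
    - {"dx": 0, "dy": 0, "dz": 1, "rx": 0, "ry": 0, "rz": 0}

```text
t: 5.7
eef_pos: [585.0, -96.4, 232.4]
tcp_rot: [3.141, -0.001, -0.142]
ft_force: [0.4, 1.5, 1.8]
opening: 0.008
```

>>> play_rows:
  fingers: 0.0
  increments:
    - {"dx": 0, "dy": 0, "dz": 0.8, "rx": 0, "ry": 0, "rz": 0}
    - {"dx": 0, "dy": 0, "dz": 0.8, "rx": 0, "ry": 0, "rz": 0}

```text
t: 5.87
eef_pos: [584.9, -96.4, 232.3]
tcp_rot: [3.141, -0.001, -0.142]
ft_force: [-2.7, 0.6, 9.7]
opening: 0.002
```

>>> play_rows:
  fingers: 0.0
  increments:
    - {"dx": 0, "dy": 0, "dz": 0.8, "rx": 0, "ry": 0, "rz": 0}
    - {"dx": 0, "dy": 0, "dz": 0.8, "rx": 0, "ry": 0, "rz": 0}

```text
t: 6.03
eef_pos: [584.9, -96.4, 232.3]
tcp_rot: [3.141, -0.001, -0.142]
ft_force: [-3.2, 2.1, 11.2]
opening: 0.003
```

>>> play_rows:
  fingers: 0.0
  increments:
    - {"dx": 0, "dy": 0, "dz": -20, "rx": 0, "ry": 0, "rz": 0}
    - {"dx": 0, "dy": 0, "dz": -45, "rx": 0, "ry": 0, "rz": 0}
    - {"dx": 0, "dy": 0, "dz": -70, "rx": 0, "ry": 0, "rz": 0}
    - {"dx": 0, "dy": -3, "dz": -76, "rx": 0, "ry": 0, "rz": 0}
    - {"dx": 0, "dy": -23, "dz": -76, "rx": 0, "ry": 0, "rz": 0}
    - {"dx": 0, "dy": -42, "dz": -74, "rx": 0, "ry": 0, "rz": 0}
    - {"dx": 0, "dy": -42, "dz": -69, "rx": 0, "ry": 0, "rz": 0}
    - {"dx": 0, "dy": -42, "dz": -67, "rx": 0, "ry": 0, "rz": 0}

```text
t: 6.7
eef_pos: [590.6, -54.1, 298.2]
tcp_rot: [3.141, -0.0, -0.14]
ft_force: [-0.3, 0.3, 0.4]
opening: 0.007
```

>>> play_rows:
  fingers: 0.0
  increments:
    - {"dx": 0, "dy": 0, "dz": 1, "rx": 0, "ry": 0, "rz": 0}
    - {"dx": 0, "dy": 0, "dz": 2, "rx": 0, "ry": 0, "rz": 0}
    - {"dx": 0, "dy": 0, "dz": 3, "rx": 0, "ry": 0, "rz": 0}

```text
t: 6.95
eef_pos: [590.5, -54.8, 294.7]
tcp_rot: [3.141, 0.0, -0.141]
ft_force: [0.6, -0.5, 0.2]
opening: 0.002
```

Run:
```python
from h import *
w=shot("wrist","g_w"); t=shot("top"); crop(t,250,165,125,90,6,"g_t"); s=shot("scene"); crop(s,215,150,112,120,5,"g_s")
togo(jig(0,85,293))
```

```text
t 7.1 pos [590.6 -54.6 295.1] rot [ 1.7996e+02 -1.0000e-02 -8.0800e+00] F [ 0.7 -0.3 -0.5] open 0.004
togo [0.6 0.2 2.1] rot units None
```

View pics/g_w.png

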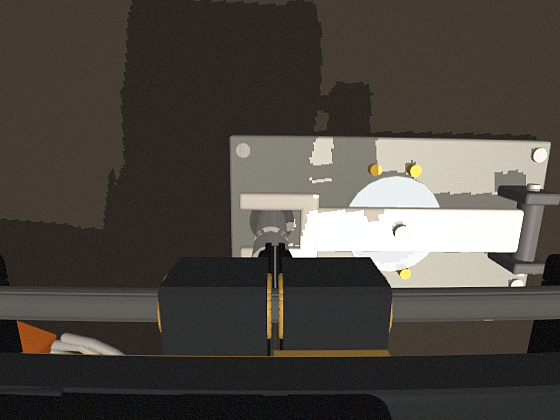

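View pics/g_s.png

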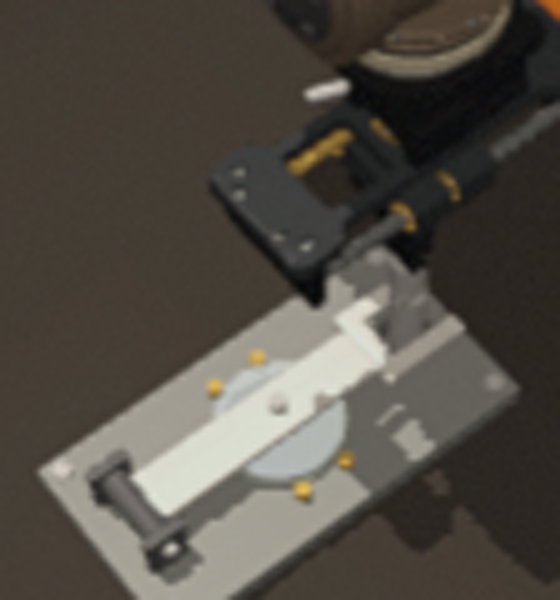

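The bar is level across the glass with the fork astride the post, and the fingertips are just above the post. I'll go on touching down.

>>> play_rows:
  fingers: 0.0
  increments:
    - {"dx": 0, "dy": 0, "dz": 0.7, "rx": 0, "ry": 0, "rz": 0}
    - {"dx": 0, "dy": 0, "dz": 1.2, "rx": 0, "ry": 0, "rz": 0}
    - {"dx": 0, "dy": 0, "dz": 1.2, "rx": 0, "ry": 0, "rz": 0}

```text
t: 7.35
eef_pos: [590.5, -54.7, 293.9]
tcp_rot: [3.141, -0.0, -0.141]
ft_force: [0.0, -0.6, -0.1]
opening: 0.004
```

>>> play_rows:
  fingers: 0.0
  increments:
    - {"dx": 0, "dy": 0, "dz": 0.8, "rx": 0, "ry": 0, "rz": 0}
    - {"dx": 0, "dy": 0, "dz": 0.8, "rx": 0, "ry": 0, "rz": 0}

```text
t: 7.52
eef_pos: [590.5, -54.7, 293.7]
tcp_rot: [3.141, -0.001, -0.141]
ft_force: [-2.5, -0.7, 6.4]
opening: 0.007
```

>>> play_rows:
  fingers: 0.0
  increments:
    - {"dx": 0, "dy": 0, "dz": 0.8, "rx": 0, "ry": 0, "rz": 0}
    - {"dx": 0, "dy": 0, "dz": 0.8, "rx": 0, "ry": 0, "rz": 0}

```text
t: 7.68
eef_pos: [590.4, -54.6, 293.7]
tcp_rot: [3.141, -0.001, -0.141]
ft_force: [-3.1, 0.2, 8.2]
opening: 0.008
```

Run:
```python
from h import *
togo([360,300,360],np.radians(-10.2))
```

```text
t 7.68 pos [590.4 -54.6 293.7] rot [ 1.7995e+02 -7.0000e-02 -8.0700e+00] F [-3.1  0.2  8.2] open 0.008
togo [-277.9 -318.7  -66.9] rot units [ 0.01 -0.01  0.35]
```

>>> play_rows:
  fingers: 0.5
  increments:
    - {"dx": 0, "dy": 0, "dz": -25, "rx": 0, "ry": 0, "rz": 0}
    - {"dx": -6, "dy": -6, "dz": -55, "rx": 0, "ry": 0, "rz": 0}
    - {"dx": -30, "dy": -32, "dz": -67, "rx": 0, "ry": 0, "rz": 0}
    - {"dx": -55, "dy": -60, "dz": -67, "rx": 0, "ry": 0, "rz": 0.1}
    - {"dx": -80, "dy": -90, "dz": -67, "rx": 0, "ry": 0, "rz": 0.2}
    - {"dx": -105, "dy": -120, "dz": -67, "rx": 0, "ry": 0, "rz": 0.35}
    - {"dx": -130, "dy": -150, "dz": -67, "rx": 0, "ry": 0, "rz": 0.35}
    - {"dx": -155, "dy": -178, "dz": -67, "rx": 0, "ry": 0, "rz": 0.35}

```text
t: 8.35
eef_pos: [460.6, 144.8, 360.5]
tcp_rot: [3.141, -0.002, -0.178]
ft_force: [-0.1, 0.7, -0.2]
opening: 0.48
```

>>> play_rows:
  fingers: 0.5
  increments:
    - {"dx": -24, "dy": -28, "dz": 0, "rx": 0, "ry": 0, "rz": 0}
    - {"dx": -48, "dy": -56, "dz": 0, "rx": 0, "ry": 0, "rz": 0}
    - {"dx": -72, "dy": -84, "dz": 0, "rx": 0, "ry": 0, "rz": 0}
    - {"dx": -96, "dy": -112, "dz": 0, "rx": 0, "ry": 0, "rz": 0}
    - {"dx": -118, "dy": -136, "dz": 0, "rx": 0, "ry": 0, "rz": 0}
    - {"dx": -118, "dy": -136, "dz": 0, "rx": 0, "ry": 0, "rz": 0}

```text
t: 8.85
eef_pos: [366.0, 302.8, 360.4]
tcp_rot: [-3.141, -0.002, -0.174]
ft_force: [0.2, -0.5, -1.2]
opening: 0.5
```

Run:
```python
from h import *
togo([429.5,293.5,212],np.radians(-10.2))
w=shot("wrist","h_w")
```

```text
t 8.85 pos [366.  302.8 360.4] rot [-1.7999e+02 -9.0000e-02 -9.9700e+00] F [ 0.2 -0.5 -1.2] open 0.5
togo [ 64.   -1.9 148.5] rot units [-0.   -0.02  0.04]
```

View pics/h_w.png

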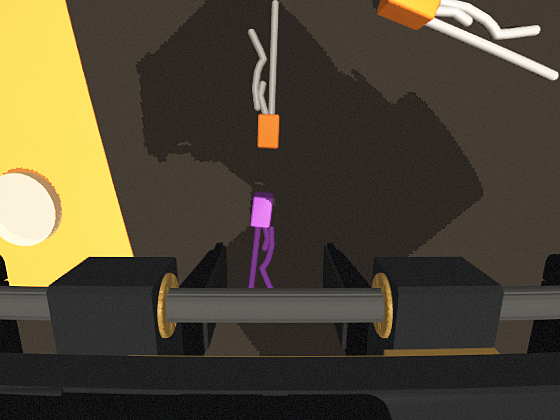

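The wrist view shows the target orange grip from (258,114) to (280,148), its leg running to (275,2), and the purple one behind it at (262,210).

Run:
```python
from h import *
w=shot("wrist")
hsv=cv2.cvtColor(w["image"],cv2.COLOR_RGB2HSV)
m=cv2.inRange(hsv,(5,150,90),(22,255,255));m[:90]=0;m[180:]=0;m[:,:240]=0;m[:,300:]=0
ys,xs=np.nonzero(m);print(len(xs),xs.min(),xs.max(),ys.min(),ys.max())
r=cv2.minAreaRect(np.c_[xs,ys].astype(np.float32));print(r)
crop(w,225,0,90,165,5,"i_w") if False else cv2.imwrite("pics/i_w.png",cv2.resize(w["image"][0:160,225:325,::-1],None,fx=5,fy=5*.75))
print("leg",onz(w,(275,10),3).round(1),onz(w,(271.5,110),3).round(1),"tip",onz(w,(275.5,0),3).round(1))
print("grip top", [onz(w,p,26).round(1) for p in((258.5,115),(279.5,115),(278.5,148),(257.5,147))])
print("purple",onz(w,(262,195),20))
```

```text
732 256 277 115 150
((266.5, 132.5), (35.0, 21.0), 90.0)
leg [528.1 273.8   3. ] [447.7 291.1   3. ] tip [535.8 272.1   3. ]
grip top [array([444.7, 302.4,  26. ]), array([441.6, 285.2,  26. ]), array([415.2, 290.7,  26. ]), array([419., 308.,  26.])]
purple [376.85671923 312.07085612  20.        ]
```

View pics/i_w.png

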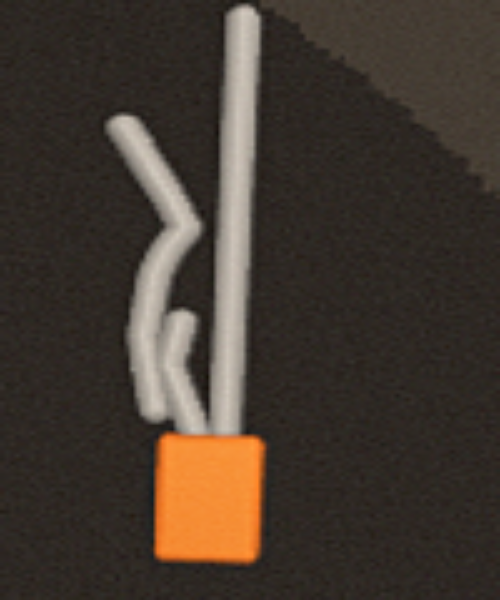

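Run:
```python
from h import *
w=shot("wrist");t=shot("top")
for c,box,name in((w,(240,0,300,112),"w"),(t,(136,218,156,258),"t")):
    g=cv2.cvtColor(c["image"],cv2.COLOR_RGB2GRAY).astype(float)
    x0,y0,x1,y1=box; rows=[];
    # straight leg: rightmost bright ridge in each row
    P=[]
    for v in range(y0+(4 if name=="w" else 6),y1-4,2 if name=="w" else 1):
        row=g[v,x0:x1]; b=row-np.median(row); b[b<35]=0
        nz=np.nonzero(b)[0]
        if len(nz)==0: continue
        k=nz[-1]; j=k
        while j>0 and b[j-1]>0: j-=1
        if k-j>(7 if name=="w" else 4): continue
        u=(np.arange(j,k+1)*b[j:k+1]).sum()/b[j:k+1].sum()+x0
        P.append(onz(c,(u,v),3)[:2])
    P=np.array(P,np.float32); vx,vy,px,py=cv2.fitLine(P,cv2.DIST_HUBER,0,.01,.01).ravel()
    s=np.sign(vx); print(name,len(P),"yaw",np.degrees(np.arctan2(s*vy,s*vx)),"y at x=440",py+(440-px)*vy/vx, P[0],P[-1])
m=cv2.inRange(cv2.cvtColor(w["image"],cv2.COLOR_RGB2HSV),(5,150,90),(22,255,255))
print("grip w",[onz(w,p,26).round(1) for p in((255.5,114.5),(277.5,114.5),(277.5,150.5),(255.5,150.5))], onz(w,(266.5,132),26).round(1))
```

```text
w 52 yaw -12.170211 y at x=440 294.42593 [534.0254  274.29697] [452.34097 291.81976]
t 23 yaw -11.842389 y at x=440 291.29205 [535.2502 272.8093] [469.29373 285.32224]
grip w [array([446.3, 303.5,  26. ]), array([443.2, 285.6,  26. ]), array([414.1, 290.7,  26. ]), array([417.3, 309. ,  26. ])] [430.8 297.1  26. ]
```

Run:
```python
from h import *
togo([430,296.5,193.5],np.radians(-12))
```

```text
t 9.05 pos [368.9 299.1 360.3] rot [ 1.7997e+02 -1.1000e-01 -1.0200e+01] F [-0.2  0.1 -0.6] open 0.501
togo [ 60.3  -8.4 166.9] rot units [ 0.   -0.02  0.3 ]
```

>>> play_rows:
  fingers: 0.5
  increments:
    - {"dx": 20, "dy": -3, "dz": 10, "rx": 0, "ry": -0.02, "rz": 0.1}
    - {"dx": 45, "dy": -6, "dz": 30, "rx": 0, "ry": -0.02, "rz": 0.3}
    - {"dx": 60, "dy": -8.4, "dz": 60, "rx": 0, "ry": -0.02, "rz": 0.3}
    - {"dx": 60.3, "dy": -8.4, "dz": 90, "rx": 0, "ry": -0.02, "rz": 0.3}
    - {"dx": 60.3, "dy": -8.4, "dz": 115, "rx": 0, "ry": -0.02, "rz": 0.3}
    - {"dx": 60.3, "dy": -8.4, "dz": 130, "rx": 0, "ry": -0.02, "rz": 0.3}
    - {"dx": 60.3, "dy": -8.4, "dz": 130, "rx": 0, "ry": -0.02, "rz": 0.3}

```text
t: 9.63
eef_pos: [430.4, 295.0, 227.6]
tcp_rot: [3.138, 0.004, -0.212]
ft_force: [-0.7, 0.5, -1.3]
opening: 0.497
```

Run:
```python
from h import *
togo([430,296.5,193.5],np.radians(-12))
shot("wrist","j_w"); s=shot("scene"); crop(s,280,70,110,90,6,"j_s")
```

```text
t 9.63 pos [430.4 295.  227.6] rot [179.79   0.22 -12.14] F [-0.7  0.5 -1.3] open 0.497
togo [-0.6 -1.5 34.1] rot units [ 0.03  0.04 -0.02]
```

View pics/j_w.png

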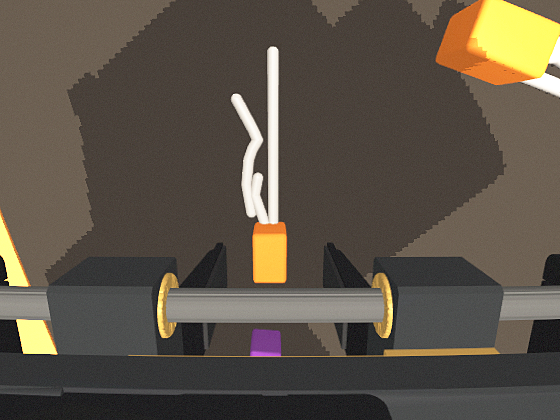

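View pics/j_s.png

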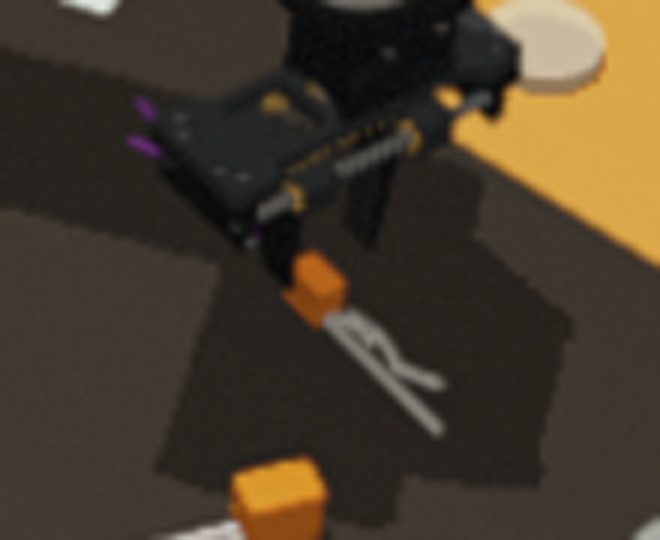

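The wrist view shows the leg parallel to the tool x axis, at (273,48) to (273,222), with the grip between the fingers. I'll descend and close.

>>> play_rows:
  fingers: 0.5
  increments:
    - {"dx": -0.6, "dy": -1.5, "dz": 10, "rx": 0.03, "ry": 0.04, "rz": 0}
    - {"dx": -0.6, "dy": -1.5, "dz": 20, "rx": 0.03, "ry": 0.04, "rz": 0}
    - {"dx": -0.6, "dy": -1.5, "dz": 28, "rx": 0.03, "ry": 0.04, "rz": 0}
    - {"dx": -0.6, "dy": -1.5, "dz": 33, "rx": 0.03, "ry": 0.04, "rz": 0}
    - {"dx": -0.6, "dy": -1.5, "dz": 34, "rx": 0.03, "ry": 0.04, "rz": 0}
    - {"dx": -0.6, "dy": -1.5, "dz": 34, "rx": 0.03, "ry": 0.04, "rz": 0}

```text
t: 10.23
eef_pos: [430.4, 297.3, 196.3]
tcp_rot: [-3.14, -0.003, -0.211]
ft_force: [-0.2, 0.4, -0.1]
opening: 0.498
```

Run:
```python
from h import *
togo([430,296.5,193.5],np.radians(-12))
```

```text
t 10.23 pos [430.4 297.3 196.3] rot [-179.9    -0.18  -12.09] F [-0.2  0.4 -0.1] open 0.498
togo [-0.2  0.9  2.8] rot units [-0.02 -0.03 -0.02]
```

>>> play_rows:
  fingers: 0.5
  increments:
    - {"dx": 0, "dy": 0.5, "dz": 2, "rx": -0.02, "ry": -0.03, "rz": 0}
    - {"dx": 0, "dy": 0.5, "dz": 2.5, "rx": -0.02, "ry": -0.03, "rz": 0}
    - {"dx": 0, "dy": 0.5, "dz": 2.5, "rx": -0.02, "ry": -0.03, "rz": 0}
    - {"dx": 0, "dy": 0.5, "dz": 2.5, "rx": -0.02, "ry": -0.03, "rz": 0}

```text
t: 10.57
eef_pos: [430.3, 296.8, 194.0]
tcp_rot: [3.141, -0.0, -0.211]
ft_force: [-0.7, -0.4, -0.1]
opening: 0.501
```

>>> play_rows:
  fingers: 0.05
  increments:
    - {"dx": 0, "dy": 0, "dz": 0, "rx": 0, "ry": 0, "rz": 0}
    - {"dx": 0, "dy": 0, "dz": 0, "rx": 0, "ry": 0, "rz": 0}
    - {"dx": 0, "dy": 0, "dz": 0, "rx": 0, "ry": 0, "rz": 0}
    - {"dx": 0, "dy": 0, "dz": 0, "rx": 0, "ry": 0, "rz": 0}
    - {"dx": 0, "dy": 0, "dz": 0, "rx": 0, "ry": 0, "rz": 0}
    - {"dx": 0, "dy": 0, "dz": 0, "rx": 0, "ry": 0, "rz": 0}
    - {"dx": 0, "dy": 0, "dz": 0, "rx": 0, "ry": 0, "rz": 0}

```text
t: 11.15
eef_pos: [430.3, 296.9, 194.0]
tcp_rot: [3.142, -0.0, -0.211]
ft_force: [-0.6, -0.3, -0.4]
opening: 0.189
```

Run:
```python
from h import *
togo([430,296.5,193.5],np.radians(-12))
```

```text
t 11.15 pos [430.3 296.9 194. ] rot [ 1.7999e+02 -1.0000e-02 -1.2090e+01] F [-0.6 -0.3 -0.4] open 0.189
togo [-0.2  0.4  0.5] rot units [ 0.   -0.   -0.02]
```

>>> play_rows:
  fingers: 0.05
  increments:
    - {"dx": 0, "dy": 0, "dz": -8, "rx": 0, "ry": 0, "rz": 0}
    - {"dx": 0, "dy": 0, "dz": -24, "rx": 0, "ry": 0, "rz": 0}
    - {"dx": 0, "dy": 0, "dz": -45, "rx": 0, "ry": 0, "rz": 0}
    - {"dx": 0, "dy": 0, "dz": -68, "rx": 0, "ry": 0, "rz": 0}
    - {"dx": 0, "dy": 0, "dz": -88, "rx": 0, "ry": 0, "rz": 0}
    - {"dx": 0, "dy": 0, "dz": -100, "rx": 0, "ry": 0, "rz": 0}
    - {"dx": 0, "dy": 0, "dz": -106, "rx": 0, "ry": 0, "rz": 0}
    - {"dx": 0, "dy": 0, "dz": -106, "rx": 0, "ry": 0, "rz": 0}

```text
t: 11.82
eef_pos: [430.3, 296.9, 301.4]
tcp_rot: [-3.14, -0.002, -0.211]
ft_force: [-0.7, 1.0, 0.7]
opening: 0.183
```

```bash
cat >> h.py <<'E'
JY=np.radians(-8.4); POST=np.array([590.8,-54.3])
def pj(x,y,z):
    c,s_=np.cos(JY),np.sin(JY); return np.array([POST[0]+c*x-s_*y,POST[1]+s_*x+c*y,z])
E
python3 - <<'E'
from h import *
togo(pj(-148,2,300),JY)
shot("wrist","k_w")
E
```

```text
t 11.82 pos [430.3 296.9 301.4] rot [-1.7992e+02 -1.1000e-01 -1.2090e+01] F [-0.7  1.   0.7] open 0.183
togo [ 82.7 317.3   1.2] rot units [-0.01 -0.02 -0.62]
```

View pics/k_w.png

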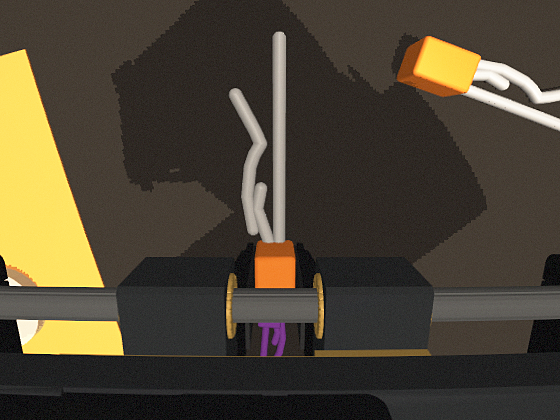

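The clip is held straight, with its tip at (279,33).

Run:
```python
from h import *
w=shot("wrist");s=env.state();R=Ro.from_euler('xyz',s["tcp_rot"]).as_matrix()
for p in((279,33),(279,150),(279,235)):
    P=onz(w,p,s["eef_pos"][2]-191); print(p,(R.T@(P-s["eef_pos"])).round(1))
togo(pj(-148,2,300),JY)
```

```text
(279, 33) [106.9   0.6 191. ]
(279, 150) [ 56.5   0.7 191. ]
(279, 235) [ 15.6   0.8 191. ]
t 11.92 pos [430.1 296.8 299.7] rot [ 1.7998e+02  1.0000e-02 -1.2100e+01] F [-0.5 -0.8 -0.8] open 0.19
togo [ 8.280e+01  3.172e+02 -2.000e-01] rot units [ 0.    0.   -0.62]
```

>>> play_rows:
  fingers: 0.05
  increments:
    - {"dx": 3, "dy": 15, "dz": 0, "rx": 0, "ry": 0, "rz": 0}
    - {"dx": 10, "dy": 45, "dz": 0, "rx": 0, "ry": 0, "rz": 0}
    - {"dx": 18, "dy": 75, "dz": 0, "rx": 0, "ry": 0, "rz": 0}
    - {"dx": 26, "dy": 105, "dz": 0, "rx": 0, "ry": 0, "rz": -0.1}
    - {"dx": 34, "dy": 135, "dz": 0, "rx": 0, "ry": 0, "rz": -0.2}
    - {"dx": 42, "dy": 165, "dz": 0, "rx": 0, "ry": 0, "rz": -0.3}
    - {"dx": 50, "dy": 190, "dz": 0, "rx": 0, "ry": 0, "rz": -0.5}
    - {"dx": 56, "dy": 210, "dz": 0, "rx": 0, "ry": 0, "rz": -0.62}

```text
t: 12.58
eef_pos: [440.8, 77.9, 298.9]
tcp_rot: [3.141, 0.002, -0.146]
ft_force: [0.6, 0.0, -0.7]
opening: 0.187
```

Run:
```python
from h import *
togo(pj(-148,2,300),JY)
```

```text
t 12.58 pos [440.8  77.9 298.9] rot [ 1.7996e+02  1.1000e-01 -8.3600e+00] F [ 0.6  0.  -0.7] open 0.187
togo [ 19.6 106.9  -1.1] rot units [0.01 0.02 0.01]
```

>>> play_rows:
  fingers: 0.05
  increments:
    - {"dx": 5, "dy": 27, "dz": 0, "rx": 0, "ry": 0, "rz": 0}
    - {"dx": 11, "dy": 54, "dz": 0, "rx": 0, "ry": 0, "rz": 0}
    - {"dx": 16, "dy": 80, "dz": 5, "rx": 0, "ry": 0, "rz": 0}
    - {"dx": 19, "dy": 98, "dz": 15, "rx": 0, "ry": 0, "rz": 0}
    - {"dx": 19.6, "dy": 107, "dz": 25, "rx": 0, "ry": 0, "rz": 0}
    - {"dx": 19.6, "dy": 107, "dz": 32, "rx": 0, "ry": 0, "rz": 0}
    - {"dx": 19.6, "dy": 107, "dz": 34, "rx": 0, "ry": 0, "rz": 0}
    - {"dx": 19.6, "dy": 107, "dz": 34, "rx": 0, "ry": 0, "rz": 0}

```text
t: 13.25
eef_pos: [444.4, -30.3, 264.1]
tcp_rot: [3.141, 0.004, -0.146]
ft_force: [0.6, 0.2, 0.6]
opening: 0.187
```

Run:
```python
from h import *
togo(pj(-138,1.5,264.5),JY)
w=shot("wrist","l_w"); crop(w,200,100,160,150,5,"l_w2"); s=shot("scene"); crop(s,215,150,125,110,5,"l_s"); t=shot("top"); crop(t,240,165,125,100,6,"l_t")
togo(pj(-138,1.5,264.5),JY)
```

```text
t 13.25 pos [444.4 -30.3 264.1] rot [179.97   0.24  -8.35] F [0.6 0.2 0.6] open 0.187
togo [10.3  0.8 -0.5] rot units [0.   0.04 0.01]
t 13.4 pos [444.6 -30.1 265.1] rot [ 1.7996e+02  1.0000e-01 -8.2900e+00] F [0.5 1.  0.1] open 0.188
togo [10.2  1.1  0.6] rot units [0.01 0.02 0.02]
```

View pics/l_w2.png

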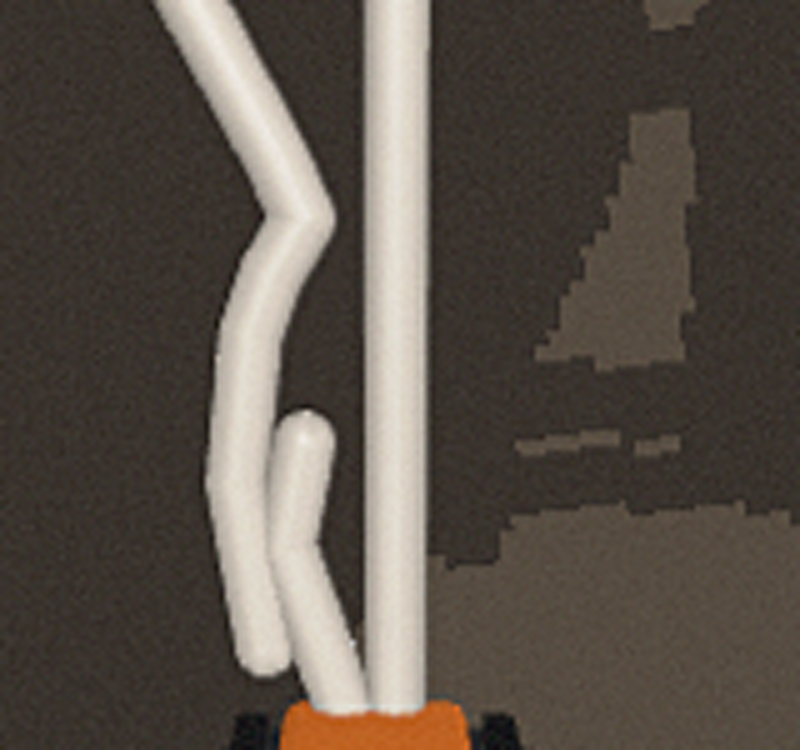

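View pics/l_s.png

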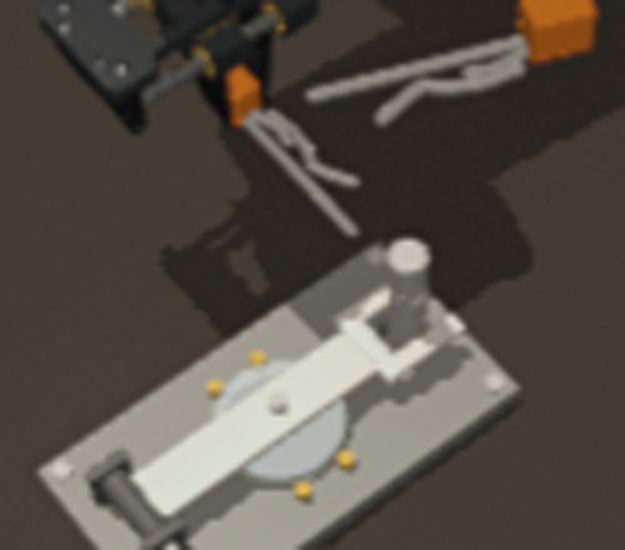

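View pics/l_t.png

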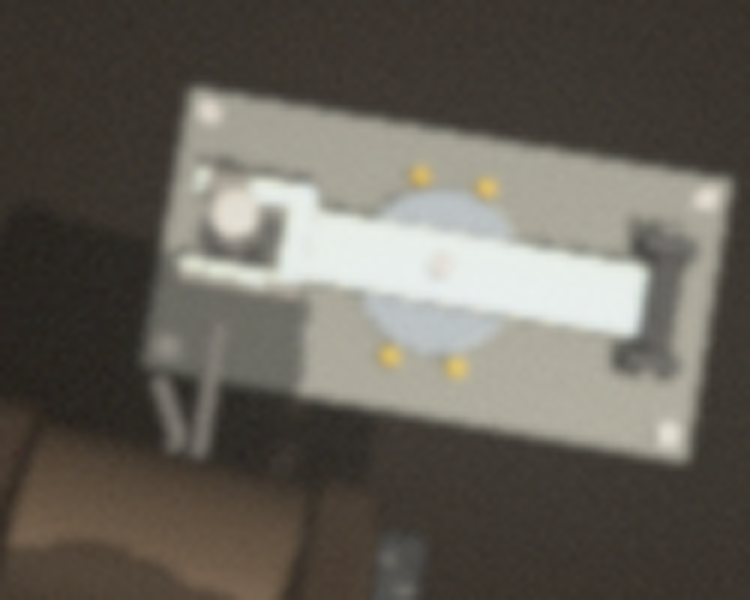

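View pics/l_w.png

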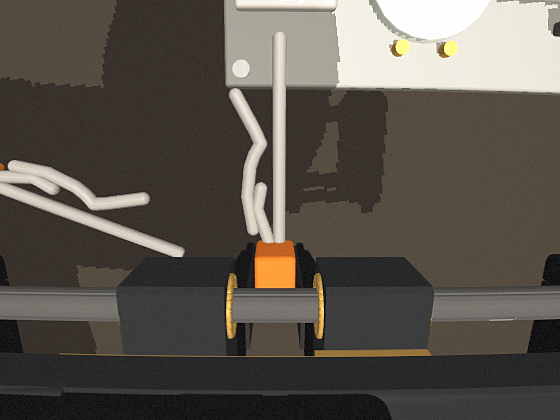

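Run:
```python
from h import *
w=shot("wrist")
cv2.imwrite("pics/m_w.png",cv2.resize(w["image"][0:110,190:340,::-1],None,fx=5,fy=5,interpolation=cv2.INTER_CUBIC))
t=shot("top")
cv2.imwrite("pics/m_t.png",cv2.resize(t["image"][185:245,260:300,::-1],None,fx=10,fy=10,interpolation=cv2.INTER_CUBIC))
```

```text
(no output)
```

View pics/m_w.png

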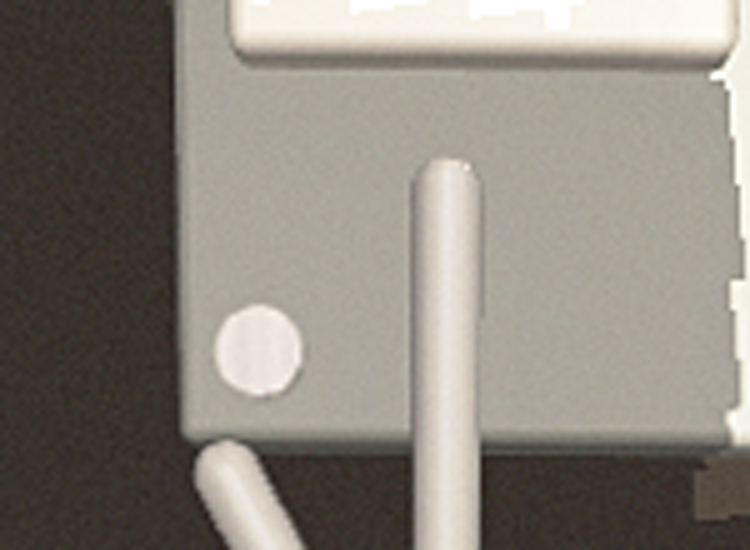

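View pics/m_t.png

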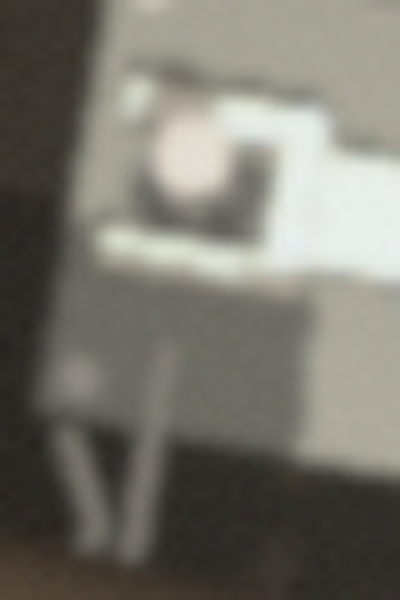

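Run:
```python
from h import *
w=shot("wrist");t=shot("top");st=env.state(); z=st["eef_pos"][2]-191
c,s_=np.cos(JY),np.sin(JY)
def J(P): d=P[:2]-POST; return np.array([c*d[0]+s_*d[1],-s_*d[0]+c*d[1]]).round(1)
print("z",z)
print("W leg tip",J(onz(w,(279.2,31.8),z)),"leg low",J(onz(w,(278.8,230),z)))
print("W base corner (-60,30)",J(onz(w,(226.5,87.5),16)),"screw",J(onz(w,(241.8,70),17)), "fork corner(-24,26)",J(onz(w,(236.3,11),42)))
T=lambda u,v:((u-4.5)/10+260,(v-4.5)/10+185)
print("T post",J(onz(t,T(190,155),103.5)),"leg tip",J(onz(t,T(165,340),z)),"low",J(onz(t,T(130,560),z)))
print("T corner left-near",J(onz(t,T(42,410),16)))
print("tool",J(st["eef_pos"]),st["eef_pos"])
```

```text
z 74.2223639756146
W leg tip [-41.4   1.6] leg low [-130.2    1.4]
W base corner (-60,30) [-59.1  32.1] screw [-49.3  22.7] fork corner(-24,26) [-24.  23.]
T post [-0.   0.2] leg tip [-41.2  -0.7] low [-94.2  -1.3]
T corner left-near [-58.8  28. ]
tool [-148.2    2.2] [444.54976638 -30.47905778 265.22236398]
```

Run:
```python
from h import *
togo(pj(-122,2.6,264.5),JY)
```

```text
t 13.6 pos [444.5 -30.5 265.2] rot [ 1.7996e+02  8.0000e-02 -8.3200e+00] F [ 0.4  0.5 -0.3] open 0.186
togo [26.2 -0.4  0.7] rot units [0.01 0.01 0.01]
```

>>> play_rows:
  fingers: 0.05
  increments:
    - {"dx": 5, "dy": -0.4, "dz": 0.7, "rx": 0, "ry": 0.01, "rz": 0.01}
    - {"dx": 12, "dy": -0.4, "dz": 0.7, "rx": 0, "ry": 0.01, "rz": 0.01}
    - {"dx": 19, "dy": -0.4, "dz": 0.7, "rx": 0, "ry": 0.01, "rz": 0.01}
    - {"dx": 24, "dy": -0.4, "dz": 0.7, "rx": 0, "ry": 0.01, "rz": 0.01}
    - {"dx": 26, "dy": -0.4, "dz": 0.7, "rx": 0, "ry": 0.01, "rz": 0.01}
    - {"dx": 26, "dy": -0.4, "dz": 0.7, "rx": 0, "ry": 0.01, "rz": 0.01}

```text
t: 14.1
eef_pos: [470.8, -34.0, 264.4]
tcp_rot: [3.141, 0.0, -0.146]
ft_force: [0.4, 0.4, -0.7]
opening: 0.188
```

Run:
```python
from h import *
togo(pj(-100,2.6,264.5),JY)
w=shot("wrist");t=shot("top");s=shot("scene")
cv2.imwrite("pics/n_w.png",cv2.resize(w["image"][0:110,190:340,::-1],None,fx=5,fy=5,interpolation=cv2.INTER_CUBIC))
cv2.imwrite("pics/n_s.png",cv2.resize(s["image"][175:230,265:325,::-1],None,fx=10,fy=10,interpolation=cv2.INTER_CUBIC))
togo(pj(-100,2.6,264.5),JY)
```

```text
t 14.1 pos [470.8 -34.  264.4] rot [ 1.7995e+02  1.0000e-02 -8.3800e+00] F [ 0.4  0.4 -0.7] open 0.188
togo [21.6  0.  -0.1] rot units [0.01 0.   0.  ]
t 14.25 pos [470.1 -33.8 264.4] rot [ 1.7996e+02  4.0000e-02 -8.3800e+00] F [ 0.2 -0.2 -1.1] open 0.187
togo [22.4  0.  -0.1] rot units [0.01 0.01 0.  ]
```

View pics/n_w.png

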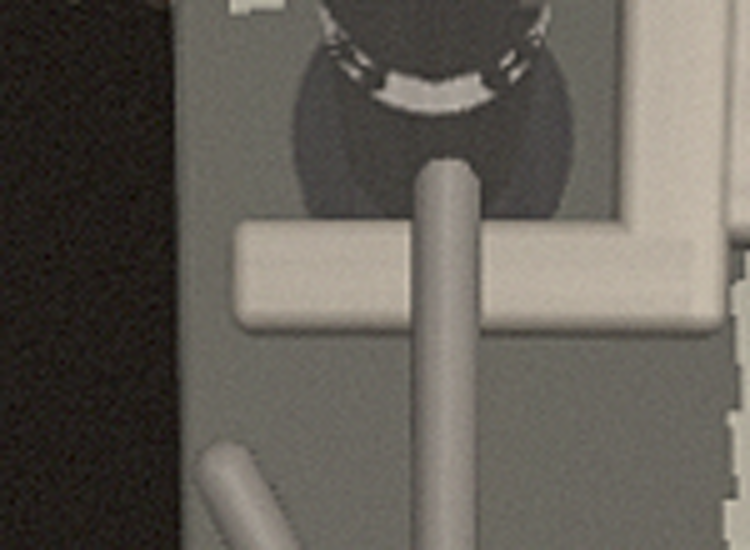

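View pics/n_s.png

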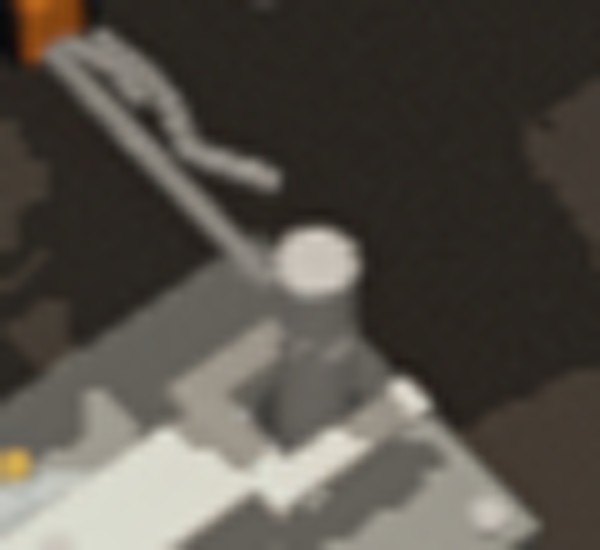

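Run:
```python
from h import *
w=shot("wrist");st=env.state(); z=st["eef_pos"][2]-191
c,s_=np.cos(JY),np.sin(JY)
def J(P): d=P[:2]-POST; return np.array([c*d[0]+s_*d[1],-s_*d[0]+c*d[1]]).round(2)
W=lambda u,v:((u-2)/5+190,(v-2)/5)
for zz in (17,22,28): print("collar",zz,J(onz(w,W(294,130),zz)),J(onz(w,W(574,130),zz)))
print("ring",[ (zz,J(onz(w,W(320,10),zz)),J(onz(w,W(550,10),zz)),J(onz(w,W(432,112),zz))) for zz in (40,50,60)])
print("fork end/outer",J(onz(w,W(235,325),42)),"inner corner",J(onz(w,W(622,225),42)),"base edge",J(onz(w,W(178,300),16)))
print("tip",J(onz(w,W(446,160),z)))
```

```text
collar 17 [ 0.81 18.59] [  0.82 -13.43]
collar 22 [-0.41 18.26] [ -0.4  -13.06]
collar 28 [-1.88 17.87] [ -1.86 -12.6 ]
ring [(40, array([ 6.68, 14.29]), array([ 6.7 , -9.09]), array([-3.09,  2.9 ])), (50, array([ 3.68, 13.77]), array([ 3.7 , -8.47]), array([-5.61,  2.94])), (60, array([ 0.68, 13.25]), array([ 0.7 , -7.84]), array([-8.13,  2.97]))]
fork end/outer [-24.21  23.33] inner corner [-14.41 -16.62] base edge [-17.49  32.46]
tip [-15.4    1.81]
```

>>> play_rows:
  fingers: 0.05
  increments:
    - {"dx": 1, "dy": -0.6, "dz": 0, "rx": 0, "ry": 0, "rz": 0}
    - {"dx": 2, "dy": -0.6, "dz": 0, "rx": 0, "ry": 0, "rz": 0}
    - {"dx": 3, "dy": -0.6, "dz": 0, "rx": 0, "ry": 0, "rz": 0}
    - {"dx": 4, "dy": -0.6, "dz": 0, "rx": 0, "ry": 0, "rz": 0}
    - {"dx": 5, "dy": -0.6, "dz": 0, "rx": 0, "ry": 0, "rz": 0}

```text
t: 14.72
eef_pos: [475.3, -34.0, 264.4]
tcp_rot: [3.141, 0.001, -0.146]
ft_force: [-0.2, 0.5, -0.1]
opening: 0.189
```

>>> play_rows:
  fingers: 0.05
  increments:
    - {"dx": 1, "dy": 0, "dz": 0, "rx": 0, "ry": 0, "rz": 0}
    - {"dx": 2, "dy": 0, "dz": 0, "rx": 0, "ry": 0, "rz": 0}
    - {"dx": 2.5, "dy": 0, "dz": 0, "rx": 0, "ry": 0, "rz": 0}
    - {"dx": 2.5, "dy": 0, "dz": 0, "rx": 0, "ry": 0, "rz": 0}

```text
t: 15.05
eef_pos: [477.8, -34.4, 264.5]
tcp_rot: [3.141, 0.001, -0.146]
ft_force: [0.4, 0.4, -1.5]
opening: 0.188
```

Run:
```python
from h import *
togo(pj(-100,3.2,264.5),JY)
w=shot("wrist");s=shot("scene")
cv2.imwrite("pics/o_w.png",cv2.resize(w["image"][0:110,190:340,::-1],None,fx=5,fy=5,interpolation=cv2.INTER_CUBIC))
```

```text
t 15.05 pos [477.8 -34.4 264.5] rot [ 1.7996e+02  3.0000e-02 -8.3800e+00] F [ 0.4  0.4 -1.5] open 0.188
togo [14.7  0.  -0. ] rot units [0.01 0.01 0.  ]
```

View pics/o_w.png

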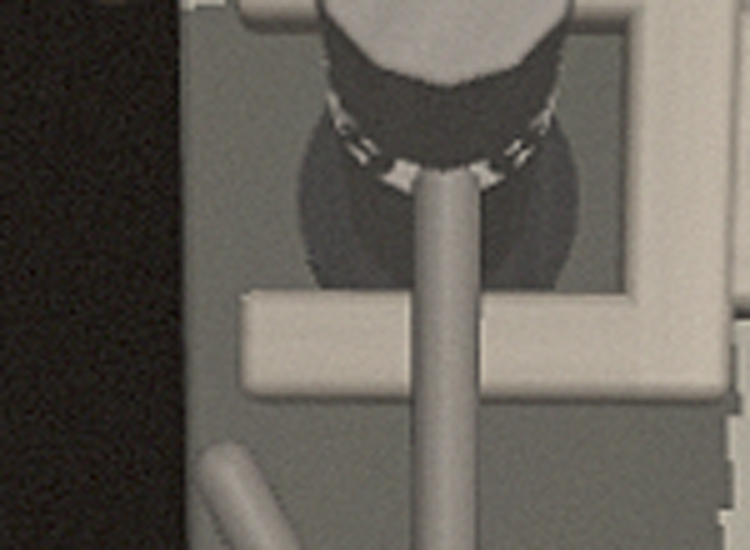

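The leg is centred on the post (446 against 446) and there is no force. I'll continue inserting.

>>> play_rows:
  fingers: 0.05
  increments:
    - {"dx": 1, "dy": 0, "dz": 0, "rx": 0, "ry": 0, "rz": 0}
    - {"dx": 2, "dy": 0, "dz": 0, "rx": 0, "ry": 0, "rz": 0}
    - {"dx": 3, "dy": 0, "dz": 0, "rx": 0, "ry": 0, "rz": 0}
    - {"dx": 4, "dy": 0, "dz": 0, "rx": 0, "ry": 0, "rz": 0}

```text
t: 15.48
eef_pos: [481.8, -34.9, 264.5]
tcp_rot: [3.141, 0.001, -0.146]
ft_force: [-1.2, 1.0, -1.3]
opening: 0.187
```

>>> play_rows:
  fingers: 0.05
  increments:
    - {"dx": 1.2, "dy": 0, "dz": 0, "rx": 0, "ry": 0, "rz": 0}
    - {"dx": 2.4, "dy": 0, "dz": 0, "rx": 0, "ry": 0, "rz": 0}
    - {"dx": 3.6, "dy": 0, "dz": 0, "rx": 0, "ry": 0, "rz": 0}
    - {"dx": 5, "dy": 0, "dz": 0, "rx": 0, "ry": 0, "rz": 0}

```text
t: 15.82
eef_pos: [486.9, -35.7, 264.4]
tcp_rot: [3.141, 0.001, -0.146]
ft_force: [0.2, 0.5, 0.3]
opening: 0.187
```

Run:
```python
from h import *
togo(pj(-48,3.2,264.5),JY)
w=shot("wrist");s=shot("scene")
cv2.imwrite("pics/p_w.png",cv2.resize(w["image"][0:130,190:340,::-1],None,fx=4,fy=4,interpolation=cv2.INTER_CUBIC))
cv2.imwrite("pics/p_s.png",cv2.resize(s["image"][175:230,265:325,::-1],None,fx=10,fy=10,interpolation=cv2.INTER_CUBIC))
```

```text
t 15.82 pos [486.9 -35.7 264.4] rot [ 1.7996e+02  4.0000e-02 -8.3800e+00] F [0.2 0.5 0.3] open 0.187
togo [57.5  0.1 -0.1] rot units [0.01 0.01 0.  ]
```

View pics/p_w.png

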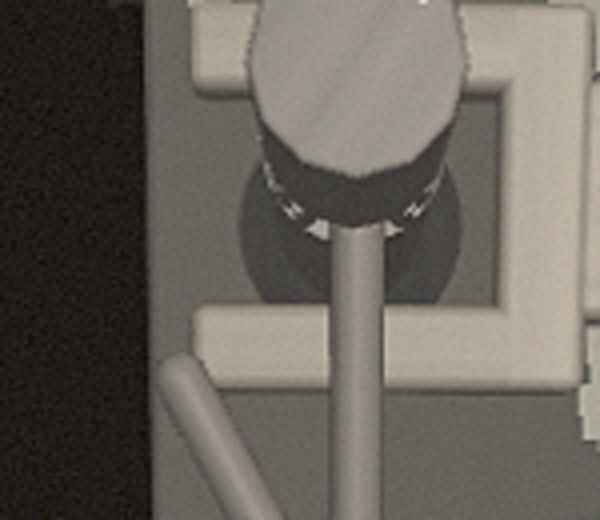

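View pics/p_s.png

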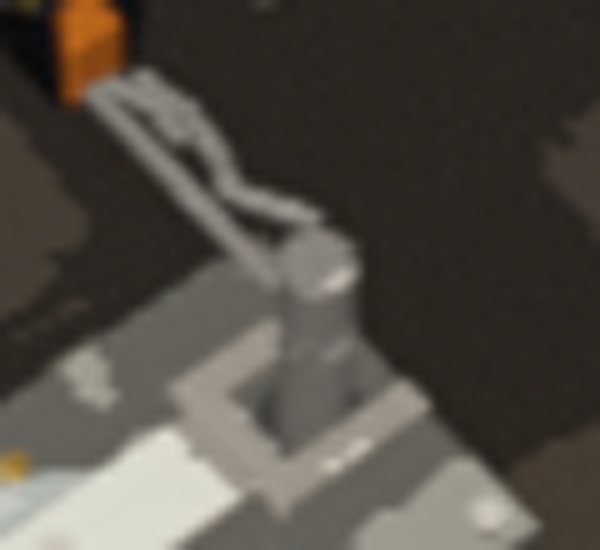

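The leg is entering the hole. I'll keep advancing to about 25 mm before home.

>>> play_rows:
  fingers: 0.05
  increments:
    - {"dx": 2, "dy": 0, "dz": 0, "rx": 0, "ry": 0, "rz": 0}
    - {"dx": 4, "dy": 0, "dz": 0, "rx": 0, "ry": 0, "rz": 0}
    - {"dx": 6, "dy": 0, "dz": 0, "rx": 0, "ry": 0, "rz": 0}
    - {"dx": 8, "dy": 0, "dz": 0, "rx": 0, "ry": 0, "rz": 0}
    - {"dx": 10, "dy": 0, "dz": 0, "rx": 0, "ry": 0, "rz": 0}
    - {"dx": 12, "dy": 0, "dz": 0, "rx": 0, "ry": 0, "rz": 0}
    - {"dx": 14, "dy": 0, "dz": 0, "rx": 0, "ry": 0, "rz": 0}
    - {"dx": 16, "dy": 0, "dz": 0, "rx": 0, "ry": 0, "rz": 0}

```text
t: 16.58
eef_pos: [503.0, -38.1, 264.4]
tcp_rot: [3.141, 0.001, -0.146]
ft_force: [0.7, -0.3, -0.9]
opening: 0.19
```

>>> play_rows:
  fingers: 0.05
  increments:
    - {"dx": 2, "dy": 0, "dz": 0, "rx": 0, "ry": 0, "rz": 0}
    - {"dx": 4, "dy": 0, "dz": 0, "rx": 0, "ry": 0, "rz": 0}
    - {"dx": 6, "dy": 0, "dz": 0, "rx": 0, "ry": 0, "rz": 0}
    - {"dx": 8, "dy": 0, "dz": 0, "rx": 0, "ry": 0, "rz": 0}
    - {"dx": 10, "dy": 0, "dz": 0, "rx": 0, "ry": 0, "rz": 0}
    - {"dx": 12, "dy": 0, "dz": 0, "rx": 0, "ry": 0, "rz": 0}
    - {"dx": 14, "dy": 0, "dz": 0, "rx": 0, "ry": 0, "rz": 0}
    - {"dx": 16, "dy": 0, "dz": 0, "rx": 0, "ry": 0, "rz": 0}

```text
t: 17.25
eef_pos: [519.0, -40.4, 264.4]
tcp_rot: [3.141, 0.001, -0.146]
ft_force: [0.3, 0.7, -0.8]
opening: 0.187
```

Run:
```python
from h import *
togo(pj(-48,3.2,264.5),JY)
w=shot("wrist","q_w");s=shot("scene")
cv2.imwrite("pics/q_s.png",cv2.resize(s["image"][175:230,265:325,::-1],None,fx=10,fy=10,interpolation=cv2.INTER_CUBIC))
```

```text
t 17.25 pos [519.  -40.4 264.4] rot [ 1.7996e+02  3.0000e-02 -8.3900e+00] F [ 0.3  0.7 -0.8] open 0.187
togo [25.1  0.  -0.1] rot units [0.01 0.   0.  ]
```

View pics/q_w.png

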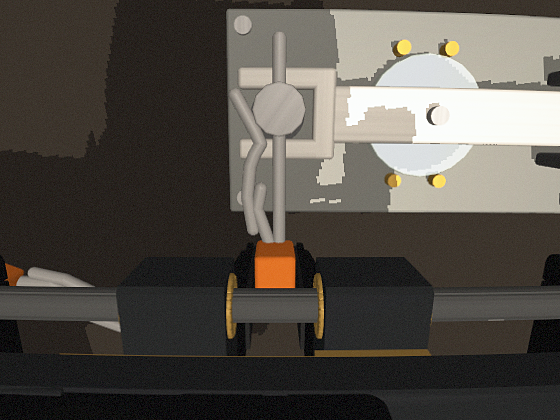

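View pics/q_s.png

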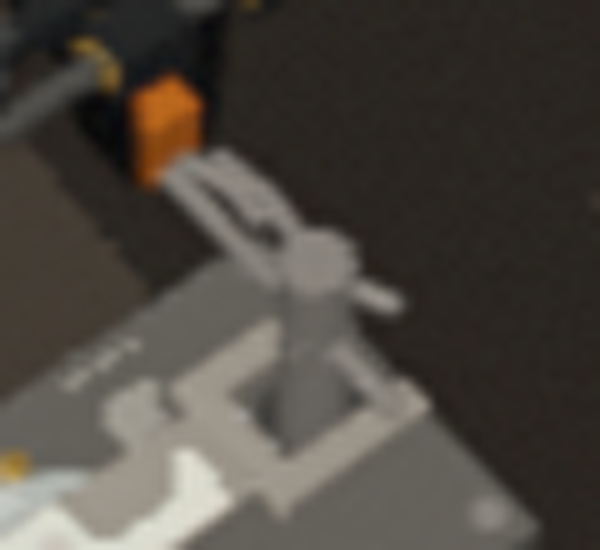

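The leg passes through the post, with the sprung leg on the +y side and the hump about to reach the post. I'll push on in small steps.

>>> play_rows:
  fingers: 0.05
  increments:
    - {"dx": 1.2, "dy": 0, "dz": 0, "rx": 0, "ry": 0, "rz": 0}
    - {"dx": 2.4, "dy": 0, "dz": 0, "rx": 0, "ry": 0, "rz": 0}
    - {"dx": 3.6, "dy": 0, "dz": 0, "rx": 0, "ry": 0, "rz": 0}
    - {"dx": 4.8, "dy": 0, "dz": 0, "rx": 0, "ry": 0, "rz": 0}
    - {"dx": 6, "dy": 0, "dz": 0, "rx": 0, "ry": 0, "rz": 0}

```text
t: 17.77
eef_pos: [524.8, -41.1, 264.2]
tcp_rot: [3.141, 0.002, -0.146]
ft_force: [-3.9, 4.4, -1.2]
opening: 0.192
```

>>> play_rows:
  fingers: 0.05
  increments:
    - {"dx": 1.2, "dy": 0, "dz": 0, "rx": 0, "ry": 0, "rz": 0}
    - {"dx": 2.4, "dy": 0, "dz": 0, "rx": 0, "ry": 0, "rz": 0}
    - {"dx": 3.6, "dy": 0, "dz": 0, "rx": 0, "ry": 0, "rz": 0}
    - {"dx": 4, "dy": 0, "dz": 0, "rx": 0, "ry": 0, "rz": 0}

```text
t: 18.1
eef_pos: [528.7, -41.4, 264.0]
tcp_rot: [3.141, 0.003, -0.146]
ft_force: [-0.2, 4.6, -0.8]
opening: 0.183
```

>>> play_rows:
  fingers: 0.05
  increments:
    - {"dx": 1.2, "dy": 0, "dz": 0, "rx": 0, "ry": 0, "rz": 0}
    - {"dx": 2.4, "dy": 0, "dz": 0, "rx": 0, "ry": 0, "rz": 0}
    - {"dx": 3.6, "dy": 0, "dz": 0, "rx": 0, "ry": 0, "rz": 0}
    - {"dx": 4, "dy": 0, "dz": 0, "rx": 0, "ry": 0, "rz": 0}

```text
t: 18.43
eef_pos: [532.6, -41.6, 263.9]
tcp_rot: [-3.141, 0.003, -0.145]
ft_force: [-0.1, 5.7, 0.1]
opening: 0.187
```

Run:
```python
from h import *
togo(pj(-48,3.2,264.5),JY)
w=shot("wrist","r_w")
```

```text
t 18.43 pos [532.6 -41.6 263.9] rot [-179.99    0.2    -8.33] F [-0.1  5.7  0.1] open 0.187
togo [11.4  0.9 -0.7] rot units [-0.    0.03  0.01]
```

View pics/r_w.png

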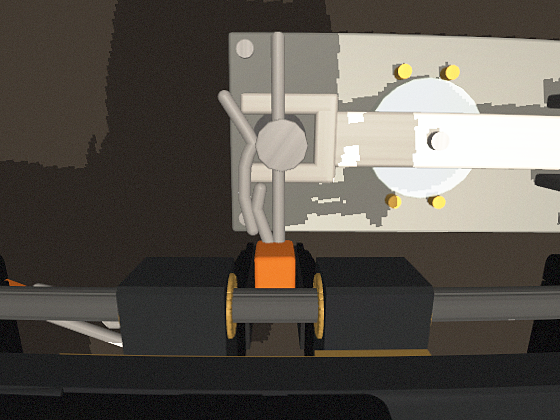

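The sprung leg is spread, with the hump riding on the post at (255,140). I'll continue gently.

>>> play_rows:
  fingers: 0.05
  increments:
    - {"dx": 1.2, "dy": 0.3, "dz": -0.2, "rx": 0, "ry": 0.02, "rz": 0}
    - {"dx": 2.4, "dy": 0.5, "dz": -0.4, "rx": 0, "ry": 0.02, "rz": 0}
    - {"dx": 3.6, "dy": 0.5, "dz": -0.4, "rx": 0, "ry": 0.02, "rz": 0}
    - {"dx": 4, "dy": 0.5, "dz": -0.4, "rx": 0, "ry": 0.02, "rz": 0}

```text
t: 18.82
eef_pos: [537.2, -42.7, 264.5]
tcp_rot: [-3.141, -0.001, -0.145]
ft_force: [0.3, 4.2, -1.2]
opening: 0.189
```

>>> play_rows:
  fingers: 0.05
  increments:
    - {"dx": 1, "dy": 0, "dz": 0, "rx": 0, "ry": 0, "rz": 0}
    - {"dx": 2, "dy": 0, "dz": 0, "rx": 0, "ry": 0, "rz": 0}
    - {"dx": 3, "dy": 0, "dz": 0, "rx": 0, "ry": 0, "rz": 0}
    - {"dx": 3, "dy": 0, "dz": 0, "rx": 0, "ry": 0, "rz": 0}

```text
t: 19.15
eef_pos: [540.6, -43.3, 264.6]
tcp_rot: [-3.141, -0.002, -0.145]
ft_force: [3.3, 2.4, -1.2]
opening: 0.19
```

Run:
```python
from h import *
togo(pj(-48,3.2,264.5),JY)
w=shot("wrist","s_w")
```

```text
t 19.15 pos [540.6 -43.3 264.6] rot [-1.7999e+02 -1.2000e-01 -8.3300e+00] F [ 3.3  2.4 -1.2] open 0.19
togo [3.3 0.4 0.1] rot units [-0.   -0.02  0.01]
```

View pics/s_w.png

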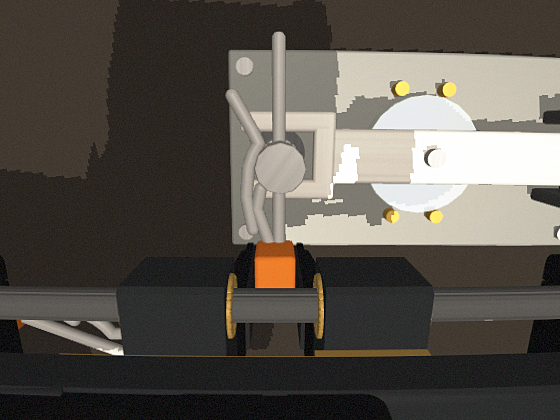

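The clip now pulls inwards as the hump passes the post. I'll go on to the stop.

>>> play_rows:
  fingers: 0.05
  increments:
    - {"dx": 0.8, "dy": 0.2, "dz": 0, "rx": 0, "ry": 0, "rz": 0}
    - {"dx": 1.6, "dy": 0.3, "dz": 0, "rx": 0, "ry": 0, "rz": 0}
    - {"dx": 2, "dy": 0.3, "dz": 0, "rx": 0, "ry": 0, "rz": 0}

```text
t: 19.45
eef_pos: [542.5, -44.0, 264.6]
tcp_rot: [-3.142, -0.002, -0.146]
ft_force: [0.6, 2.5, -0.1]
opening: 0.187
```

>>> play_rows:
  fingers: 0.05
  increments:
    - {"dx": 0.6, "dy": 0, "dz": 0, "rx": 0, "ry": 0, "rz": 0}
    - {"dx": 1.2, "dy": 0, "dz": 0, "rx": 0, "ry": 0, "rz": 0}
    - {"dx": 1.2, "dy": 0, "dz": 0, "rx": 0, "ry": 0, "rz": 0}

```text
t: 19.7
eef_pos: [543.7, -44.2, 264.5]
tcp_rot: [-3.142, -0.002, -0.146]
ft_force: [-0.0, 2.8, -1.1]
opening: 0.189
```

Run:
```python
from h import *
togo(pj(-48,3.2,264.5),JY)
```

```text
t 19.7 pos [543.7 -44.2 264.5] rot [-1.7999e+02 -1.0000e-01 -8.3500e+00] F [-0.   2.8 -1.1] open 0.189
togo [ 0.1 -0.1  0. ] rot units [-0.   -0.02  0.01]
```

>>> play_rows:
  fingers: 0.05
  increments:
    - {"dx": 0.6, "dy": 0, "dz": 0, "rx": 0, "ry": 0, "rz": 0}
    - {"dx": 1, "dy": 0, "dz": 0, "rx": 0, "ry": 0, "rz": 0}

```text
t: 19.87
eef_pos: [544.4, -44.3, 264.4]
tcp_rot: [-3.141, -0.0, -0.146]
ft_force: [-3.2, 2.4, -1.2]
opening: 0.185
```

>>> play_rows:
  fingers: 0.05
  increments:
    - {"dx": 0.6, "dy": 0, "dz": 0, "rx": 0, "ry": 0, "rz": 0}
    - {"dx": 0.8, "dy": 0, "dz": 0, "rx": 0, "ry": 0, "rz": 0}

```text
t: 20.03
eef_pos: [544.9, -44.3, 264.2]
tcp_rot: [-3.141, 0.001, -0.146]
ft_force: [-4.1, 3.8, 0.1]
opening: 0.187
```

Run:
```python
from h import *
togo(pj(-48,3.2,264.5),JY)
w=shot("wrist","t_w"); crop(w,200,20,160,240,2.5,"t_w2")
```

```text
t 20.03 pos [544.9 -44.3 264.2] rot [-1.7999e+02  7.0000e-02 -8.3400e+00] F [-4.1  3.8  0.1] open 0.187
togo [-1.1  0.  -0.3] rot units [-0.    0.01  0.01]
```

View pics/t_w2.png

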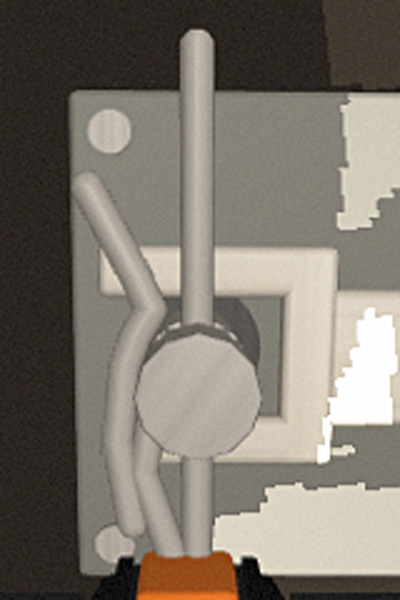

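The leg is through and the hump has passed the post. Force is rising, so I'll confirm the stop with one more small nudge.

>>> play_rows:
  fingers: 0.05
  increments:
    - {"dx": 0.5, "dy": 0, "dz": 0, "rx": 0, "ry": 0, "rz": 0}
    - {"dx": 1, "dy": 0, "dz": 0, "rx": 0, "ry": 0, "rz": 0}

```text
t: 20.25
eef_pos: [545.6, -44.3, 264.0]
tcp_rot: [-3.141, 0.003, -0.145]
ft_force: [-6.4, 3.5, 0.7]
opening: 0.185
```

>>> play_rows:
  fingers: 0.05
  increments:
    - {"dx": 0.6, "dy": 0, "dz": 0, "rx": 0, "ry": 0, "rz": 0}
    - {"dx": 1, "dy": 0, "dz": 0, "rx": 0, "ry": 0, "rz": 0}

```text
t: 20.42
eef_pos: [546.2, -44.2, 263.9]
tcp_rot: [-3.141, 0.005, -0.145]
ft_force: [-5.6, 5.2, 1.3]
opening: 0.186
```

Run:
```python
from h import *
w=shot("wrist","u_w"); crop(w,200,20,160,240,2.5,"u_w2"); s=shot("scene")
cv2.imwrite("pics/u_s.png",cv2.resize(s["image"][165:230,265:325,::-1],None,fx=9,fy=9,interpolation=cv2.INTER_CUBIC))
togo(pj(-48,3.2,264.5),JY)
st=env.state(); z=st["eef_pos"][2]-191
c,s_=np.cos(JY),np.sin(JY)
def J(P): d=P[:2]-POST; return np.array([c*d[0]+s_*d[1],-s_*d[0]+c*d[1]]).round(2)
g=w["image"]
print("post top",[J(onz(w,(u/2.5+200,v/2.5+20),103.5)) for u,v in((135,395),(262,395),(197,460))])
print("tip",J(onz(w,(197/2.5+200,31/2.5+20),z)))
```

```text
t 20.52 pos [546.2 -44.2 263.9] rot [-179.97    0.26   -8.32] F [-4.9  4.8  0.2] open 0.184
togo [-2.4  0.3 -0.6] rot units [-0.01  0.04  0.01]
post top [array([ 1.49, 12.57]), array([ 1.51, -6.89]), array([-8.69,  3.03])]
tip [60.19  2.96]
```

View pics/u_w2.png

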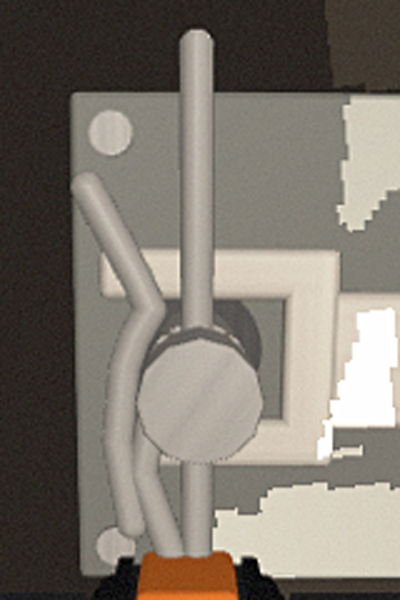

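View pics/u_s.png

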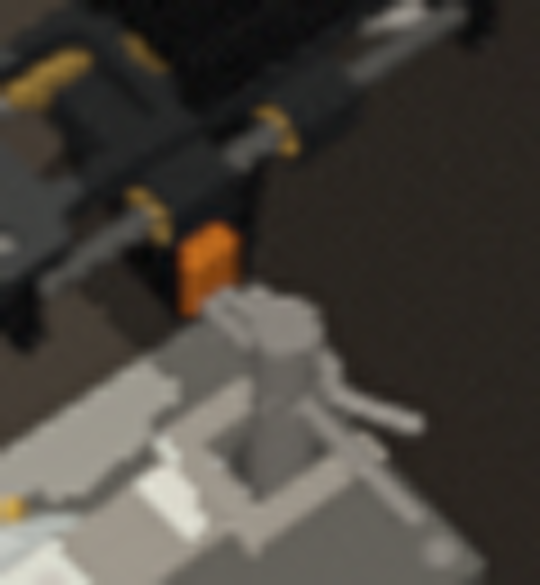

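>>> play_rows:
  fingers: 0.05
  increments:
    - {"dx": 0.6, "dy": 0.2, "dz": -0.3, "rx": 0, "ry": 0.03, "rz": 0}
    - {"dx": 1.2, "dy": 0.3, "dz": -0.5, "rx": 0, "ry": 0.04, "rz": 0}
    - {"dx": 1.2, "dy": 0.3, "dz": -0.5, "rx": 0, "ry": 0.04, "rz": 0}

```text
t: 20.77
eef_pos: [546.4, -44.4, 263.9]
tcp_rot: [-3.141, 0.004, -0.145]
ft_force: [-9.0, 5.7, 0.3]
opening: 0.188
```

Run:
```python
from h import *
togo(pj(-48,3.2,264.5),JY)
w=shot("wrist"); crop(w,200,20,160,240,2.5,"v_w2")
```

```text
t 20.77 pos [546.4 -44.4 263.9] rot [-179.95    0.25   -8.31] F [-9.   5.7  0.3] open 0.188
togo [-2.6  0.1 -0.6] rot units [-0.01  0.04  0.01]
```

View pics/v_w2.png

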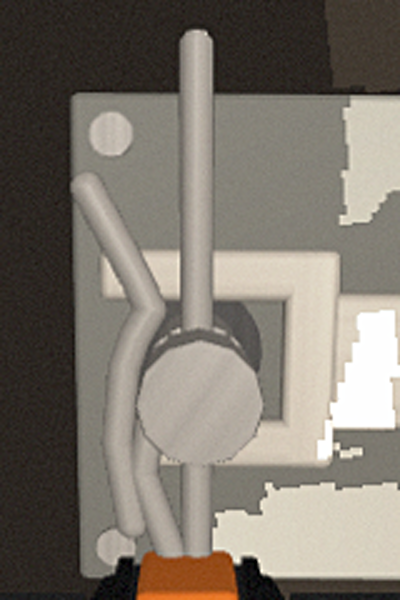

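At the stop: force has climbed to 9 N with almost no advance. I'll relax slightly, let go, and rise.

>>> play_rows:
  fingers: 0.05
  increments:
    - {"dx": -0.2, "dy": 0, "dz": 0, "rx": 0, "ry": 0, "rz": 0}
    - {"dx": -0.2, "dy": 0, "dz": 0, "rx": 0, "ry": 0, "rz": 0}

```text
t: 20.98
eef_pos: [546.1, -44.2, 263.8]
tcp_rot: [-3.141, 0.005, -0.145]
ft_force: [-3.4, 3.1, -1.8]
opening: 0.189
```

>>> play_rows:
  fingers: 0.4
  increments:
    - {"dx": 0, "dy": 0, "dz": 0, "rx": 0, "ry": 0, "rz": 0}
    - {"dx": 0, "dy": 0, "dz": 0, "rx": 0, "ry": 0, "rz": 0}
    - {"dx": 0, "dy": 0, "dz": 0, "rx": 0, "ry": 0, "rz": 0}
    - {"dx": 0, "dy": 0, "dz": 0, "rx": 0, "ry": 0, "rz": 0}
    - {"dx": 0, "dy": 0, "dz": 0, "rx": 0, "ry": 0, "rz": 0}

```text
t: 21.4
eef_pos: [546.2, -44.4, 263.9]
tcp_rot: [-3.141, 0.004, -0.145]
ft_force: [0.1, 0.5, 0.4]
opening: 0.397
```

Run:
```python
from h import *
togo(pj(-48,3.2,264.5),JY)
w=shot("wrist"); crop(w,200,20,160,240,2.5,"w_w2")
```

```text
t 21.4 pos [546.2 -44.4 263.9] rot [-179.95    0.25   -8.32] F [0.1 0.5 0.4] open 0.397
togo [-2.5  0.1 -0.6] rot units [-0.01  0.04  0.01]
```

View pics/w_w2.png

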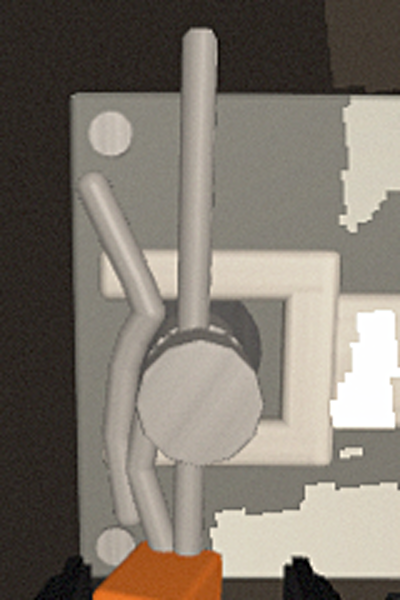

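The clip has settled in the hole, slightly rolled and clear of both fingers. I'll rise straight up.

>>> play_rows:
  fingers: 0.4
  increments:
    - {"dx": 0, "dy": 0, "dz": -6, "rx": 0, "ry": 0, "rz": 0}
    - {"dx": 0, "dy": 0, "dz": -18, "rx": 0, "ry": 0, "rz": 0}
    - {"dx": 0, "dy": 0, "dz": -35, "rx": 0, "ry": 0, "rz": 0}
    - {"dx": 0, "dy": 0, "dz": -60, "rx": 0, "ry": 0, "rz": 0}
    - {"dx": -10, "dy": 0, "dz": -85, "rx": 0, "ry": 0, "rz": 0}
    - {"dx": -30, "dy": 0, "dz": -110, "rx": 0, "ry": 0, "rz": 0}
    - {"dx": -55, "dy": 0, "dz": -120, "rx": 0, "ry": 0, "rz": 0}
    - {"dx": -80, "dy": 0, "dz": -120, "rx": 0, "ry": 0, "rz": 0}

```text
t: 22.12
eef_pos: [466.8, -32.8, 386.8]
tcp_rot: [-3.141, -0.0, -0.145]
ft_force: [-0.3, 0.0, 0.2]
opening: 0.398
```

Run:
```python
from h import *
w=shot("wrist","x_w");s=shot("scene","x_sf"); crop(s,215,150,112,120,5,"x_s"); t=shot("top","x_t"); crop(t,240,165,125,100,6,"x_t2")
togo(pj(-48,3.2,264.5),JY)
```

```text
t 22.27 pos [466.6 -32.8 385.3] rot [-1.7996e+02  1.7000e-01 -8.3100e+00] F [-0.2 -0.6  0.2] open 0.399
togo [ 78.4   0.2 120.5] rot units [-0.01  0.03  0.01]
```

View pics/x_w.png

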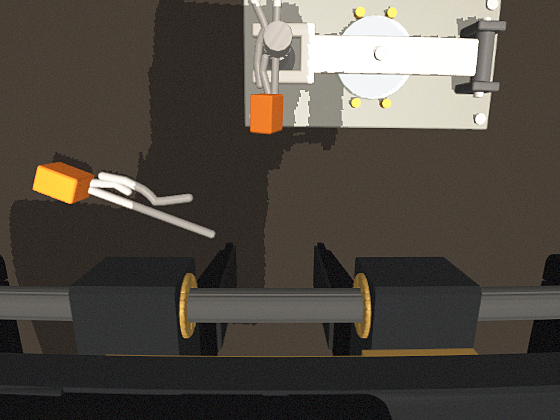

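View pics/x_s.png

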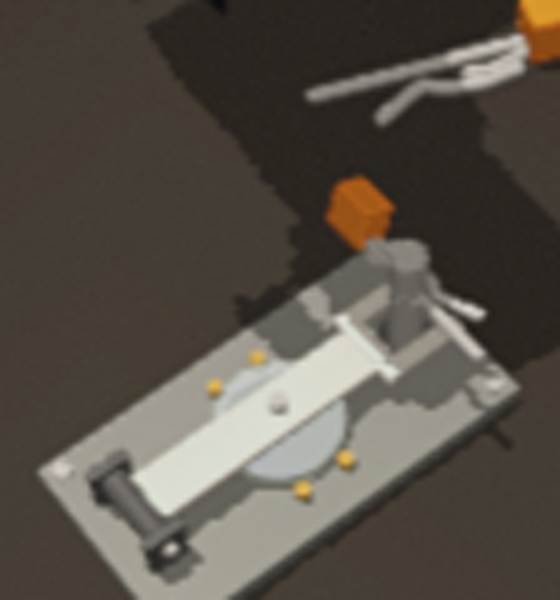

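View pics/x_t.png

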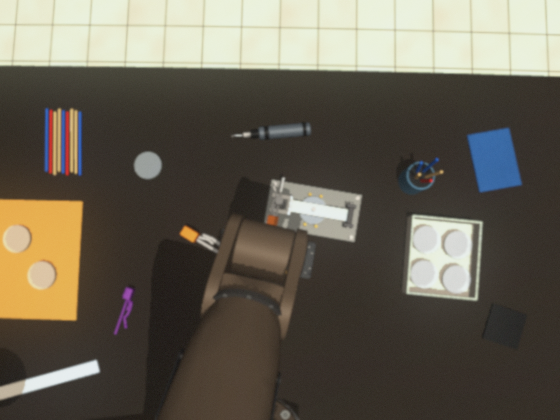

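View pics/x_t2.png

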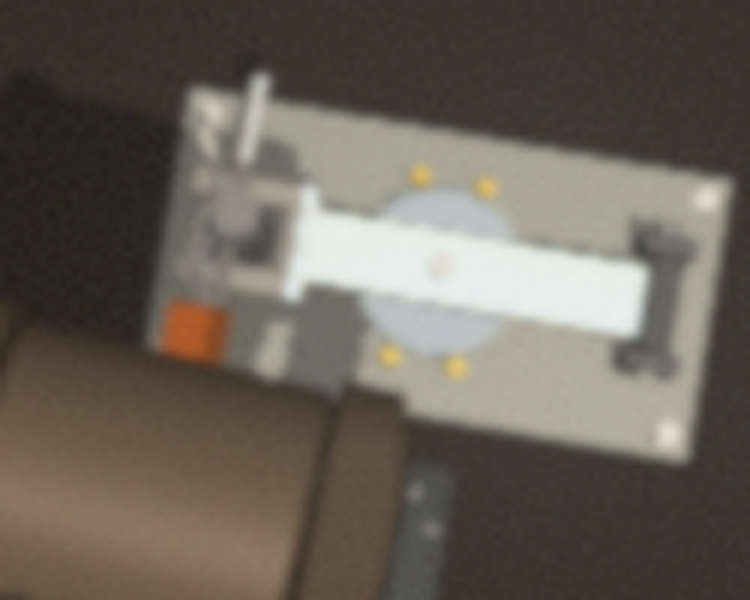

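Run:
```python
from h import *
w=shot("wrist"); cv2.imwrite("pics/y_w.png",cv2.resize(w["image"][0:140,235:325,::-1],None,fx=4,fy=4,interpolation=cv2.INTER_CUBIC))
```

```text
(no output)
```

View pics/y_w.png

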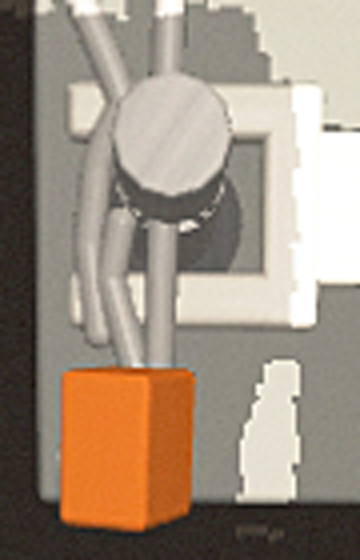

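Run:
```python
from h import *
t=shot("top")
c,s_=np.cos(JY),np.sin(JY)
def J(P): d=P[:2]-POST; return np.array([c*d[0]+s_*d[1],-s_*d[0]+c*d[1]]).round(2)
T=lambda u,v:((u-2.5)/6+240,(v-2.5)/6+165)
print("tip",J(onz(t,T(263,73),74)),"post",J(onz(t,T(236,215),103.5)))
print(env.state()["ft_force"].round(1),env.state()["t"])
print(env.job_done())
```

```text
tip [60.94 -1.18] post [-0.73 -0.82]
[0.6 0.4 0.5] 22.3667
the job is handed in; nothing more can be done
None
```

The hold-down bar is down on the glass and locked with the small orange clip. I handed the job in at about 22.4 s of robot time, with the gripper clear and nothing touching.

- **Bar:** I swung it down by its upper face until it met its stop. The fingertips read 42.3 mm there against the stated 42 mm. The force was about 1–2 N on the way and 11 N at most at the stop.
- **Hole height:** I touched the top of the post and read 103.7 mm, which puts the hole centre at about 73.5 mm.
- **Clip:** I pushed the straight leg through the hole from the robot's side, square to the post. The steps were small, and the recorded forces were about 6 N as the leg spread and a slight inward pull as it snapped. At the stop the push reached 9 N and the clip barely advanced, so I eased off and let go.
- **Last checks:** The pictures show the hump past the post, the sprung leg round it and the bar level. The leg's end measures about 61 mm beyond the post's centre (60 expected, ±2 mm allowed). No other object in the last pictures looks moved.
- **Disagreements:** The camera views differed from one another by up to about 2.5 mm across the jig, so I aligned the leg to the post within a single picture. After release the clip rolled slightly about its straight leg, but it stayed home.

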